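# Isolate the jogger drive and hold its eccentric wheel heavy side down

## Robot

A 7-joint arm with a two-finger parallel gripper is mounted at the origin on the work surface. World frame = base frame: x ahead of the robot, y to its left, z up, the work surface at z = 0. Lengths are in m, angles in degrees, forces in N, time in s.
With the tool pointing down it reaches from about 0.425 to 0.875 m from the base axis. Payload 4.7 kg.
Tool frame: the origin (TCP) lies at the very end of the fingers, on their centre line; the grasp point (between the pads) lies 19 mm behind it; z points along the fingers, y is the line along which they close (so a half turn about z gives the same grasp; the last joint's range is limited). The gripper opens to 87 mm and grips with 3 to 60 N. Pads are 19 mm wide; open, the fingers measure 117 mm over their backs; the gripper's body (75 mm by 190 mm) begins 51 mm behind the grasp point.
Start: joints at [-70.239, 18.392, -4.016, 83.108, 1.295, 78.541, -3.26], TCP at [0.211, 0.615, 0.193] pointing down, gripper open.
Joint ranges: [-163.93, 163.93], [-17.29, 119.83], [-79.2, 71.16], [3.27, 140.29], [-89.18, 269.18], [5.43, 117.66], [-154.24, 154.24]. Speed limits (degrees/s): [147.25, 147.25, 180, 180, 180, 180, 180].

## Interface

Orientations are given as [roll, pitch, yaw] about the fixed x, y, z axes, in that order (R = Rz(yaw) Ry(pitch) Rx(roll)).
In Python, from cell import get_obs, eyes, env gives the robot as it stands.
- The arm moves only by the tool servo_tool, never from a script. Its argument "series" is a list that holds one entry, the list of rows, each a list of 7 numbers: the shift along the tool's x, y, z in units of 300 mm (1.0 is 300 mm), then the turn, a rotation vector about the tool's x, y, z in units of pi rad (1.0 is pi rad), then the opening, from 0 (shut) to 1 (fully open). In form: [[[tx, ty, tz, wx, wy, wz, gripper], ...]]. A call has 1 to 12 rows; each row is the pose to reach, as a shift and turn from the pose commanded when the call began, along the tool's axes at that moment, turning the shorter way round; what a row does not reach only later rows make up. A row lasts 1/12 s, in which the tool goes at most 41.7 mm and 7.16 degrees, less where a joint would pass 70% of its speed; a pose out of reach is approached as far as the arm can. A call with a number of a shift or a turn outside -1 to 1 is refused whole. A call with a gripper value outside its range is refused whole. The fingers move at their own pace and stop on an object; "grip_force" is the grip in N (left out, the last holds). Time passes only in rows, so rows that repeat a pose let the fingers close. It gives the time, the measured TCP pose, the force, the opening and the grip force at its end, in the units of the state.
- get_obs(): the state, without advancing time (a new reading comes with each control period).
- eyes.read_camera(name): name is "side" or "top"; returns a dict with "frame" (480x640x3 uint8, red, green, blue), "depth" (480x640 float32, m along the optical axis (not along the pixel's ray), 0 where there is no reading), "fx", "fy", "cx", "cy" (pixels), "origin" and "rotation" of the camera in the world. Camera axes: x right, y down, z forward; pixel columns grow to the right and rows downward; lengths in m; the calibration is good to about 2 mm. A picture is of the moment at which its call begins.
- env.sign_off(): hands the job in; it is judged then, once.
The state is a dict: "time_s": time; "qpos": joint angles; "joint_velocities": joint speeds; "effort": joint torques, N m; "tool_pos": TCP position; "tool_rot": TCP orientation; "force": force on the tool from outside, world axes, zero at the start; "wrist_torque": the same for the moment, N m; "grip_width": finger opening in m; "grasp_force": force on a finger pad.
Only numpy, scipy, OpenCV 4.12 (cv2) and the standard library are available. Lean on these libraries where they do the work, as an engineer would, in place of code of your own. Each camera call takes 0.05 s, during which the arm holds its last target. There are 200 camera calls.

## Task

Turn the isolator's handle from on to off before you touch the star wheel. Then turn the star wheel of the drive unit by its spokes, feel which side of it is heavy, bring the heavy side straight down (within about fifteen degrees), and finish still gripping a spoke and holding the wheel still there, so that a colleague can fit the lock screw. Leave the other things on the bench where they are.

Things in the scene. Friction and masses are not known exactly. Their poses are not given: they have to be found in the camera images.
- drive: drive unit fixed to the bench: grey housing 75 x 105 mm, top at 190 mm, finned motor on its robot side, dark base plate 150 x 170 x 12 mm. Origin on the bench; x points along the wheel's level axle from motor to wheel (roughly away from the robot), z up. The housing's wheel-side face is at x = 20 mm, 55 mm from the plane of the spokes
- hub (a point): centre of the star wheel, on its axle, in the plane of the spokes: 75 mm along x and 160 mm above the drive's origin. Axes as the drive's; does not turn. Steel drum of radius 55 mm, 40 mm thick; six equal round spokes 60 degrees apart reach 120 mm from the axle; their black grips, 15 mm thick, cover the outer 54 mm
- wheel (a joint): wheel angle (rad), right-handed about the hub's x: growing, it moves the top spoke towards the hub's -y; at 0 a spoke points straight up. Turns endlessly, stays where it is left. Dry friction 0.42 Nm; the weight hidden in the drum pulls with at most 0.25 to 0.35 Nm: turning is harder while it rises, easier while it sinks. This angle does not tell where the weight is
- isolator: grey isolator box 105 x 120 x 55 mm, fixed on the bench, origin under its centre, x away from the robot, with a black rotary handle on top
- grip (a point): point on the handle's upright axis, 88 mm above the bench, at the height to grip; axes as the isolator's, it does not turn with the handle. The handle is a bar 16 mm wide and 30 mm high (70 to 100 mm above the bench), from 30 mm on one side of the axis to 45 mm on the other (the nose, with a small white stripe)
- handle (a joint): angle of the isolator's handle (rad), clockwise seen from above: 0 = on, the nose points along the isolator's +x; pi/2 = off, the nose points along its -y. An over-centre spring snaps it to whichever end is nearer (about 0.16 Nm at the ends, none at pi/4)
- tape_roll: bystander: cardboard-coloured roll of tape lying flat, 80 mm across, 48 mm high, origin under its centre
- carton: bystander: small carton 110 x 150 x 80 mm, origin under its centre
- bottle: bystander: white bottle, 60 mm across, 150 mm high, origin under its centre
- mug: bystander: white mug, 82 mm across, 95 mm high, origin under its centre
- marker: bystander: black marker pen, 130 mm long, 18 mm thick, lying along its x, origin on the bench side of its middle
- wrench: bystander: steel wrench lying along its x, origin under its middle
- label_roll: bystander: white roll of labels, 100 mm across, 60 mm high, origin under its centre
- axle (a point): point on the axle at the wheel's outer face, 20 mm along x from the hub, axes as the hub's. Around it, unseen in the drum, sits one weight (0.7 to 1 kg, 36 mm off the axle): the heavy side. It is fixed in the drum, but its direction relative to the spokes differs every time; at the start it is never within 30 degrees of straight down
Not all that is in view belongs to the job. What is shaped like the isolator but orange or purple is not meant.

How it is judged:
By the outcome, as a careful person would: the job done as asked, in the order asked, and still so for the second after the job is handed in, while the arm keeps its last pose, push and grip.
It also fails if it takes over 72 s, if anything falls off the work surface, if the arm or the gripper's body presses on something with over 40 N, if the wrist force passes 120 N, or if a joint passes its speed limit or range.

## Working session

There is one attempt and no reset: what is moved stays moved. The work goes in short steps, Python scripts to look and compute and a tool call to move; the robot and the scene stay as the last step left them, time stands still between calls to the robot, and variables do not carry over. Pictures are saved under pics/ and viewed, at most 10 in all, crops included, and the job is handed in when it is done.

Besides the shell and the picture viewer there is one more tool, called after "Request:" as a command line: name --argument value ..., lists and objects as JSON in quotes. servo_tool: Moves the arm, as the interface text tells. Shifts and turns lie within -1 to 1; 1 stands for 300 mm of shift or pi rad of turn. Its arguments: {"type":"object","properties":{"series":{"type":"array"},"grip_force":{"type":"number"}},"required":["series"]}

```bash
ls; mkdir -p pics; python3 - <<'E'
from cell import get_obs, eyes, env
import cv2,numpy as np
print(get_obs())
for n in("side","top"):
    c=eyes.read_camera(n); np.savez(f"{n}.npz",**c); cv2.imwrite(f"pics/{n}0.png",c["frame"][:,:,::-1])
    print(n,c["fx"],c["cx"],c["cy"],c["origin"],c["rotation"])
E
```

```text
pics
{'time_s': 0.0, 'qpos': array([-70.23958508,  18.43921221,  -4.01562541,  83.17666639,
         1.29900753,  78.54046331,  -3.25891545]), 'joint_velocities': array([-0.00747813,  0.01701835,  0.04175949, -0.10126789,  0.10467178,
        0.02364981, -0.0434175 ]), 'effort': array([ 1.11943359e-04, -4.91263354e+01, -4.03730907e-01, -3.12529171e+01,
       -6.39391621e-02,  4.33408341e-02,  1.49765729e-04]), 'tool_pos': array([0.21098427, 0.61414711, 0.19204442]), 'tool_rot': array([-1.79889127e+02,  9.72297014e-03,  1.61051357e+02]), 'force': array([ 0.14174537, -0.53971652, -0.13401953]), 'wrist_torque': array([ 0.0644578 , -0.06543631, -0.03243014]), 'grasp_force': 0.0, 'grip_width': 0.08676357449539981}
side 555.3934141942492 317.8547632858952 240.5572074885103 [ 0.37168668 -0.90572989  0.84767085] [-128.52183318   -0.26775217   -9.4481371 ]
top 563.9416934124852 315.3336887387385 241.06470532652682 [0.40418042 0.0074274  1.25413125] [-1.74789324e+02  1.54872850e-01 -9.13676850e+01]
```

View pics/side0.png

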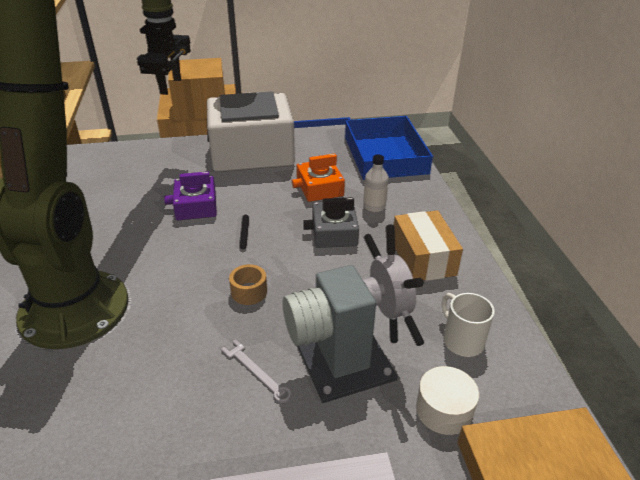

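View pics/top0.png

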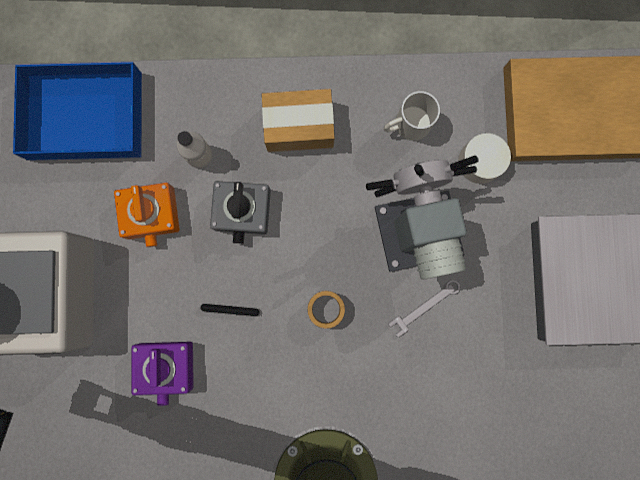

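The side view shows the grey isolator at about (335,222) and the wheel at about (393,285). In the top view the isolator is at about (239,207), the drive housing at (434,222) and the wheel edge-on at (423,177). Next I'll enlarge these.

```bash
cat > h.py <<'E'
import numpy as np,cv2
from scipy.spatial.transform import Rotation as R
def load(n): return dict(np.load(f"{n}.npz"))
def ray(c,u,v):
    d=R.from_euler("xyz",c["rotation"],degrees=True).as_matrix()@np.array([(u-c["cx"])/c["fx"],(v-c["cy"])/c["fy"],1]); return d
def at_z(c,u,v,z):
    d=ray(c,u,v); return c["origin"]+d*(z-c["origin"][2])/d[2]
def at_d(c,u,v):
    return c["origin"]+ray(c,u,v)*c["depth"][int(v),int(u)]
def proj(c,p):
    q=R.from_euler("xyz",c["rotation"],degrees=True).as_matrix().T@(np.array(p)-c["origin"]); return q[0]/q[2]*c["fx"]+c["cx"],q[1]/q[2]*c["fy"]+c["cy"]
E
python3 - <<'E'
from h import *
t=load("top");s=load("side")
f=lambda c,x,y,w,h,k:cv2.resize(c["frame"][y:y+h,x:x+w,::-1],None,fx=k,fy=k,interpolation=cv2.INTER_CUBIC)
a=f(t,200,170,80,75,5); b=f(t,360,140,160,150,2.5)
d=f(s,340,215,100,140,4)
im=np.zeros((600,800,3),np.uint8); im[:375,:400]=a; 
b=cv2.resize(b,(240,225)); im[375:,:240]=b; im[:560,400:]=d
cv2.imwrite("pics/c1.png",im)
cv2.imwrite("pics/c2.png",f(t,360,140,160,150,4))
for u,v in[(239,205),(238,190),(220,190),(265,230),(420,210),(455,210),(370,187),(475,162)]: print(u,v,at_d(t,u,v).round(3))
E
```

```text
239 205 [0.589 0.165 0.096]
238 190 [0.62  0.166 0.1  ]
220 190 [0.629 0.211 0.053]
265 230 [0.54  0.115 0.053]
420 210 [ 0.555 -0.192  0.193]
455 210 [ 0.554 -0.259  0.189]
370 187 [ 0.601 -0.098  0.197]
475 162 [ 0.634 -0.286  0.244]
```

View pics/c1.png

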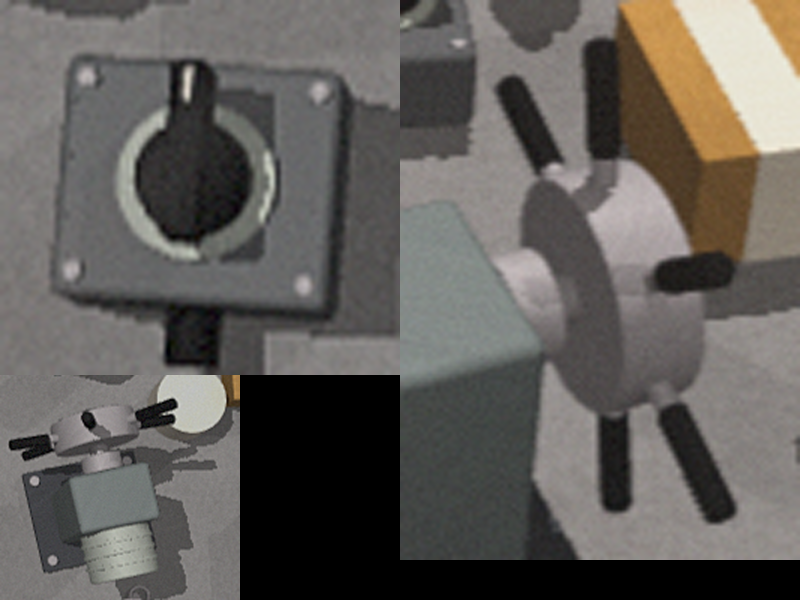

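View pics/c2.png

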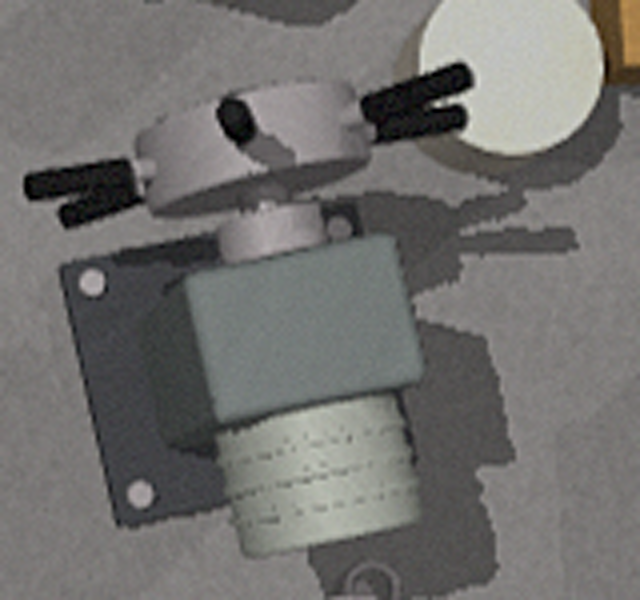

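```bash
python3 - <<'E'
from h import *
t=load("top");s=load("side")
I=np.array([at_z(t,u,v,.055) for u,v in[(217.4,185.4),(263.8,188.6),(214,223.6),(260.8,226.8)]])
print("iso",I.mean(0),"yaw",[np.degrees(np.arctan2(*(I[a]-I[b])[1::-1])) for a,b in((0,2),(1,3))], np.degrees(np.arctan2(*(I[0]-I[1])[1::-1]))-90)
n=at_z(t,237.4,186.4,.1);print("nose",n)
H=np.array([at_z(t,u,v,.19) for u,v in[(406.7,210),(458.8,199.3),(465.5,235),(414.2,244.5)]])
c=H.mean(0);print("house",c,[np.degrees(np.arctan2(*(H[a]-H[b])[1::-1])) for a,b in((0,3),(1,2))],np.degrees(np.arctan2(*(H[0]-H[1])[1::-1]))-90,np.linalg.norm(H[0]-H[1]),np.linalg.norm(H[0]-H[3]))
B=np.array([at_z(t,u,v,.012) for u,v in[(383,210.5),(395,263.3),(445,197)]]);print(B)
# housing x range: wheel face at 20 -> center at 20-len/2
yaw=np.degrees(np.arctan2(*((H[0]+H[1]-H[2]-H[3]))[1::-1]))
L=.075
for y in (yaw,):
  ex=np.array([np.cos(np.radians(y)),np.sin(np.radians(y)),0]);ey=np.array([-ex[1],ex[0],0])
  print("yaw",y)
  O=(B[1]+B[2])/2; print("O plate",O)
  O2=c+ex*(.02-.02+.0175); print("O2",O2)   # housing 75 deep: -55..20
  for OO in(O,O2):
    hub=OO+.075*ex; hub[2]=.16
    print("hub",hub,"proj",proj(s,hub),proj(t,hub))
    for u,v in[(360,264)]: pass
# spoke tips in side crop -> plane of spokes intersection
hub=O2+.075*ex;hub[2]=.16
for u,v in[(510,85),(600,48),(722,268),(617,500),(722,510)]:
    U,V=340+(u-400)/4,215+v/4
    d=ray(s,U,V);k=((hub-s["origin"])@ex)/(d@ex);p=s["origin"]+d*k-hub
    # angle right-handed about x: top -> -y
    print(U,V,"r",np.hypot(p@ey,p[2]),"ang",np.degrees(np.arctan2(-(p@ey),p[2])))
E
```

```text
iso [0.59306396 0.17018977 0.055     ] yaw [np.float64(-5.491881908940668), np.float64(-5.330055405057448)] -5.388296551633033
nose [0.6271956  0.16691678 0.1       ]
house [ 0.53179824 -0.22259829  0.19      ] [np.float64(9.97462044439429), np.float64(7.85712030657146)] 10.290591207171786 0.10167758889300049 0.0672230906910211
[[ 0.58205611 -0.14385851  0.012     ]
 [ 0.4640997  -0.16619785  0.012     ]
 [ 0.60902006 -0.28285244  0.012     ]]
yaw 8.899719640038134
O plate [ 0.53655988 -0.22452515  0.012     ]
O2 [ 0.54908755 -0.21989094  0.19      ]
hub [ 0.61065693 -0.21292223  0.16      ] proj (np.float64(384.2251606952939), np.float64(289.94191209953004)) (np.float64(426.4251221500517), np.float64(184.33288006008019))
hub [ 0.6231846  -0.20828803  0.16      ] proj (np.float64(390.32428713506243), np.float64(287.4131656147262)) (np.float64(423.80385594410075), np.float64(178.10769377906226))
367.5 236.25 r 0.11760667869965893 ang -73.81825543540322
390.0 227.0 r 0.1204487843578557 ang -12.419045632873305
420.5 282.0 r 0.13509787450881616 ang 44.432263800456404
394.25 340.0 r 0.10661566218957343 ang 158.83427827605215
420.5 342.5 r 0.12444608872916235 ang 96.20731944566643
```

```bash
python3 - <<'E'
from h import *
from scipy.optimize import least_squares
t=load("top");s=load("side")
S=[(510,85),(600,48),(722,268),(722,510),(617,500)];S=[(340+(u-400)/4,215+v/4) for u,v in S]
T=[(35,185),(70,215),(462,77),(458,119)];T=[(360+u/4,140+v/4) for u,v in T]
def res(q,full=False):
    x,y,yaw,a=q[:4];e=np.array([-np.sin(yaw),np.cos(yaw),0]);z=np.array([0,0,1.])
    tip=lambda k:np.array([x,y,.16])+.115*(-e*np.sin(a+k*np.pi/3)+z*np.cos(a+k*np.pi/3))
    r=[]
    for (u,v),k in zip(S,[-1,0,1,2,3]): r+=list(np.subtract(proj(s,tip(k)),(u,v)))
    for (u,v),k in zip(T,[-1,-2,1,2]): r+=list(np.subtract(proj(t,tip(k)),(u,v)))
    return np.array(r)
o=least_squares(res,[.62,-.21,.18,-.2],loss="soft_l1");print(o.x,np.degrees(o.x[2:]),res(o.x).reshape(-1,2).round(1))
E
```

```text
[ 0.62632321 -0.20685054  0.19258276 -0.25964519] [ 11.03417945 -14.8765734 ] [[-0.3  1.5]
 [-0.2  1.3]
 [-1.5  0.5]
 [-0.9 -0.4]
 [-0.6 -0.2]
 [ 0.7 -0.6]
 [ 0.7 -1.1]
 [-0.7 -1.3]
 [-0.9 -1.8]]
```

```bash
cat >> h.py <<'E'
def go(pos,rot,P=None,Q=None,ret=False):
    """numbers for a row: target TCP pos, rot (3x3 or rpy) from measured pose"""
    if P is None:
        from cell import get_obs
        o=get_obs();P,Q=o["tool_pos"],o["tool_rot"]
    A=R.from_euler("xyz",Q,degrees=True)
    B=rot if isinstance(rot,R) else R.from_euler("xyz",rot,degrees=True)
    sh=A.inv().apply(np.array(pos)-P)/.3; w=(A.inv()*B).as_rotvec()/np.pi
    return np.r_[sh,w].round(4).tolist()
E
python3 - <<'E'
from h import *
t=load("top")
print("box",at_d(t,25,290),at_d(t,50,250), "bottle cap",at_d(t,184,139),at_d(t,196,152))
print(go([.40,.40,.30],[180,0,168]),go([.593,.17,.20],[180,0,174.6]))
E
```

```text
box [0.42247795 0.57235131 0.15947398] [0.4997701  0.52934931 0.15103927] bottle cap [0.71718156 0.26655942 0.14651868] [0.7015571  0.25209882 0.10176565]
[-0.8279, -0.4714, -0.3585, -0.0005, -0.0, -0.0386] [-1.6853, -0.987, -0.0242, -0.0005, -0.0, -0.0753]
```

Request:
servo_tool --series '[[[0, 0, -0.25, 0, 0, 0, 1], [-0.2, -0.1, -0.35, 0, 0, -0.01, 1], [-0.83, -0.47, -0.36, 0, 0, -0.04, 1], [-0.83, -0.47, -0.36, 0, 0, -0.04, 1], [-0.83, -0.47, -0.36, 0, 0, -0.04, 1], [-0.83, -0.47, -0.36, 0, 0, -0.04, 1], [-0.83, -0.47, -0.36, 0, 0, -0.04, 1], [-0.83, -0.47, -0.36, 0, 0, -0.04, 1], [-0.83, -0.47, -0.36, 0, 0, -0.04, 1], [-0.83, -0.47, -0.36, 0, 0, -0.04, 1]]]'

```text
time_s: 0.93
tool_pos: [0.4047, 0.3965, 0.3019]
tool_rot: [180.0, 0.1, 167.8]
force: [0.3, 1.1, -0.7]
grip_width: 0.0872
grasp_force: 0.0
```

```bash
python3 -c "
from h import *
print(go([.593,.17,.13],[180,0,174.6]))"
```

```text
[-0.7724, -0.6046, 0.5744, -0.0, 0.0006, -0.038]
```

Request:
servo_tool --series '[[[-0.77, -0.6, 0.3, 0, 0, -0.038, 1], [-0.77, -0.6, 0.3, 0, 0, -0.038, 1], [-0.77, -0.6, 0.3, 0, 0, -0.038, 1], [-0.77, -0.6, 0.3, 0, 0, -0.038, 1], [-0.77, -0.6, 0.3, 0, 0, -0.038, 1], [-0.77, -0.6, 0.3, 0, 0, -0.038, 1], [-0.77, -0.6, 0.3, 0, 0, -0.038, 1], [-0.77, -0.6, 0.3, 0, 0, -0.038, 1], [-0.772, -0.604, 0.57, 0, 0, -0.038, 1], [-0.772, -0.604, 0.57, 0, 0, -0.038, 1], [-0.772, -0.604, 0.57, 0, 0, -0.038, 1]]]'

```text
time_s: 1.85
tool_pos: [0.5844, 0.1755, 0.1211]
tool_rot: [-179.7, -0.8, 175.1]
force: [-1.7, -0.3, -1.0]
grip_width: 0.0873
grasp_force: 0.0
```

```bash
python3 -c "
from h import *
print(go([.593,.17,.070],[180,0,174.6]))"
```

```text
[-0.0325, -0.0148, 0.1699, -0.0019, -0.0045, 0.003]
```

Request:
servo_tool --series '[[[-0.02, -0.01, 0.08, 0, 0, 0, 1], [-0.02, -0.01, 0.14, 0, 0, 0, 1], [-0.02, -0.01, 0.14, 0, 0, 0, 1], [-0.02, -0.01, 0.14, 0, 0, 0, 1]]]'

```text
time_s: 2.18
tool_pos: [0.5958, 0.174, 0.0886]
tool_rot: [180.0, -0.1, 175.2]
force: [0.2, -0.3, 0.8]
grip_width: 0.0868
grasp_force: 0.0
```

```bash
python3 -c "
from h import *
print(go([.593,.17,.070],[180,0,174.6]))
from cell import eyes
c=eyes.read_camera('side');cv2.imwrite('pics/s1.png',cv2.resize(c['frame'][130:290,250:430,::-1],None,fx=3.5,fy=3.5))"
```

```text
[0.008, -0.0139, 0.0622, 0.0, -0.0004, 0.0033]
```

View pics/s1.png

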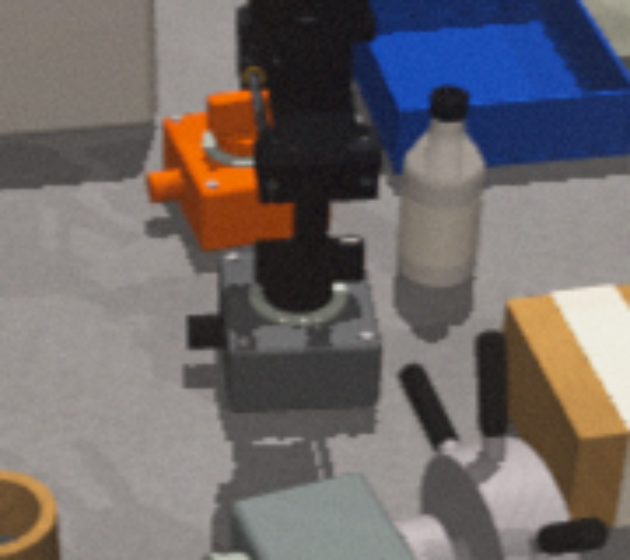

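The gripper straddles the grey handle, with the fingers around crop (310,220) and the nose to the right at (350,255). I'll go down and grip.

Request:
servo_tool --series '[[[0.008, -0.014, 0.062, 0, 0, 0.003, 1], [0.008, -0.014, 0.062, 0, 0, 0.003, 1], [0.008, -0.014, 0.062, 0, 0, 0.003, 0], [0.008, -0.014, 0.062, 0, 0, 0.003, 0], [0.008, -0.014, 0.062, 0, 0, 0.003, 0], [0.008, -0.014, 0.062, 0, 0, 0.003, 0], [0.008, -0.014, 0.062, 0, 0, 0.003, 0], [0.008, -0.014, 0.062, 0, 0, 0.003, 0], [0.008, -0.014, 0.062, 0, 0, 0.003, 0], [0.008, -0.014, 0.062, 0, 0, 0.003, 0], [0.008, -0.014, 0.062, 0, 0, 0.003, 0], [0.008, -0.014, 0.062, 0, 0, 0.003, 0]]]' --grip_force 20

```text
time_s: 3.23
tool_pos: [0.5936, 0.1685, 0.0695]
tool_rot: [-180.0, -0.0, 174.5]
force: [0.6, -0.8, -0.9]
grip_width: 0.0282
grasp_force: 0.0
```

Request:
servo_tool --series '[[[0, 0, 0, 0, 0, 0, 0], [0, 0, 0, 0, 0, 0, 0], [0, 0, 0, 0, 0, 0, 0], [0, 0, 0, 0, 0, 0, 0], [0, 0, 0, 0, 0, 0.03, 0], [0, 0, 0, 0, 0, 0.06, 0], [0, 0, 0, 0, 0, 0.09, 0], [0, 0, 0, 0, 0, 0.12, 0]]]'

```text
time_s: 3.9
tool_pos: [0.594, 0.1719, 0.0697]
tool_rot: [179.8, -0.0, 152.8]
force: [1.9, 5.2, -3.0]
grip_width: 0.0148
grasp_force: 20.3
```

Request:
servo_tool --series '[[[0, 0, 0, 0, 0, 0.035, 0], [0, 0, 0, 0, 0, 0.07, 0], [0, 0, 0, 0, 0, 0.105, 0], [0, 0, 0, 0, 0, 0.14, 0], [0, 0, 0, 0, 0, 0.175, 0], [0, 0, 0, 0, 0, 0.21, 0], [0, 0, 0, 0, 0, 0.245, 0], [0, 0, 0, 0, 0, 0.28, 0], [0, 0, 0, 0, 0, 0.315, 0], [0, 0, 0, 0, 0, 0.35, 0], [0, 0, 0, 0, 0, 0.38, 0], [0, 0, 0, 0, 0, 0.39, 0]]]'

```text
time_s: 4.9
tool_pos: [0.5946, 0.1723, 0.0697]
tool_rot: [179.9, -0.2, 82.6]
force: [3.1, 4.8, -2.3]
grip_width: 0.0148
grasp_force: 20.2
```

Request:
servo_tool --series '[[[0, 0, 0, 0, 0, 0, 0], [0, 0, 0, 0, 0, 0, 0.5], [0, 0, 0, 0, 0, 0, 0.5], [0, 0, 0, 0, 0, 0, 0.5], [0, 0, 0, 0, 0, 0, 0.5], [0, 0, 0, 0, 0, 0, 0.5], [0, 0, -0.2, 0, 0, 0, 0.5], [0, 0, -0.5, 0, 0, 0, 0.5], [0, 0, -0.8, 0, 0, 0, 0.5], [0, 0, -0.8, 0, 0, 0, 0.5], [0, 0, -0.8, 0, 0, 0, 0.5], [0, 0, -0.8, 0, 0, 0, 0.5]]]'

```text
time_s: 5.9
tool_pos: [0.5942, 0.168, 0.3137]
tool_rot: [179.8, -0.1, 82.7]
force: [1.4, -0.1, 0.4]
grip_width: 0.0435
grasp_force: 0.0
```

```bash
cat >> h.py <<'E'
HUB=np.array([.6263,-.2069,.16]);YAW=11.03
def spoke_pose(th,r):
    """tool pose with TCP at radius r on ray at angle th (deg), pointing to hub, closing along axle"""
    B=R.from_euler("z",YAW,degrees=True)*R.from_euler("x",th,degrees=True)
    return HUB+B.apply([0,0,r]), B*R.from_euler("xyz",[180,0,90],degrees=True)
E
python3 - <<'E'
from h import *
from cell import get_obs,eyes
print(get_obs()["qpos"].round(0))
c=eyes.read_camera("top");np.savez("top.npz",**c)
cv2.imwrite("pics/t2.png",cv2.resize(c["frame"][140:260,180:340,::-1],None,fx=4,fy=4))
p,q=spoke_pose(-14.9,.17);print(p,q.as_euler("xyz",degrees=True),go(p,q))
E
```

```text
[-45.  14.  34.  78.  -8.  91. -20.]
[ 0.61793678 -0.16399492  0.32428393] [180.    14.9  101.03] [-1.0906, 0.2112, -0.0196, -0.0094, -0.0836, -0.1016]
```

View pics/t2.png

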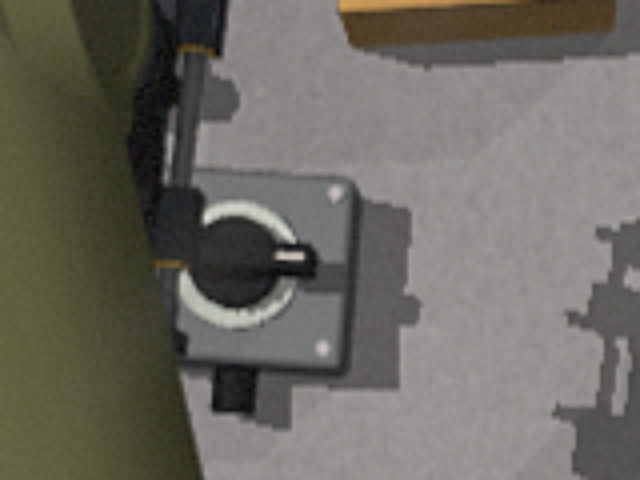

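The handle's nose (white stripe at crop (292,257)) now points to -y, so the isolator is off. Next is the wheel.

Request:
servo_tool --series '[[[-0.3, 0.06, -0.05, 0, -0.02, -0.03, 0.5], [-1, 0.2, -0.05, -0.01, -0.08, -0.1, 0.5], [-1, 0.2, -0.05, -0.01, -0.08, -0.1, 0.5], [-1, 0.2, -0.05, -0.01, -0.08, -0.1, 0.5], [-1, 0.2, -0.05, -0.01, -0.08, -0.1, 0.5], [-1, 0.21, -0.03, -0.01, -0.084, -0.1, 0.5], [-1, 0.21, -0.02, -0.01, -0.084, -0.1, 0.5], [-1, 0.211, -0.02, -0.01, -0.084, -0.1, 0.5], [-1, 0.211, -0.02, -0.01, -0.084, -0.1, 0.5], [-1, 0.211, -0.02, -0.01, -0.084, -0.1, 0.5], [-1, 0.211, -0.02, -0.01, -0.084, -0.1, 0.5]]]'

```text
time_s: 6.87
tool_pos: [0.6187, -0.1355, 0.3151]
tool_rot: [-179.4, 15.1, 101.0]
force: [-0.3, 1.1, -0.3]
grip_width: 0.0436
grasp_force: 0.0
```

```bash
python3 - <<'E'
from h import *
from cell import get_obs,eyes
print(get_obs()["qpos"].round(0))
c=eyes.read_camera("side");cv2.imwrite("pics/s2.png",cv2.resize(c["frame"][150:370,280:500,::-1],None,fx=2.7,fy=2.7))
for r in(.15,.076): print(go(*spoke_pose(-14.9,r)))
E
```

```text
[-32.  13.  40.  81.   6.  85.  17.]
[-0.0992, -0.0214, 0.0622, -0.0033, 0.0011, 0.0004]
[-0.0983, -0.0188, 0.3088, -0.0033, 0.0011, 0.0004]
```

Now I'll align above the spoke and take a look before going down.

Request:
servo_tool --series '[[[-0.099, -0.02, 0.03, -0.003, 0.001, 0, 0.5], [-0.099, -0.02, 0.06, -0.003, 0.001, 0, 0.5], [-0.099, -0.02, 0.06, -0.003, 0.001, 0, 0.5], [-0.099, -0.02, 0.06, -0.003, 0.001, 0, 0.5]]]'

```text
time_s: 7.25
tool_pos: [0.6189, -0.1691, 0.3054]
tool_rot: [-179.9, 14.9, 101.1]
force: [0.8, 0.6, 0.7]
grip_width: 0.0438
grasp_force: 0.0
```

```bash
python3 - <<'E'
from h import *
from cell import get_obs,eyes
c=eyes.read_camera("side");cv2.imwrite("pics/s3.png",cv2.resize(c["frame"][150:370,280:500,::-1],None,fx=2.7,fy=2.7))
for r in(.076,): print(go(*spoke_pose(-14.9,r)))
E
```

```text
[-0.0007, -0.0014, 0.2495, -0.0004, 0.0, 0.0004]
```

View pics/s3.png

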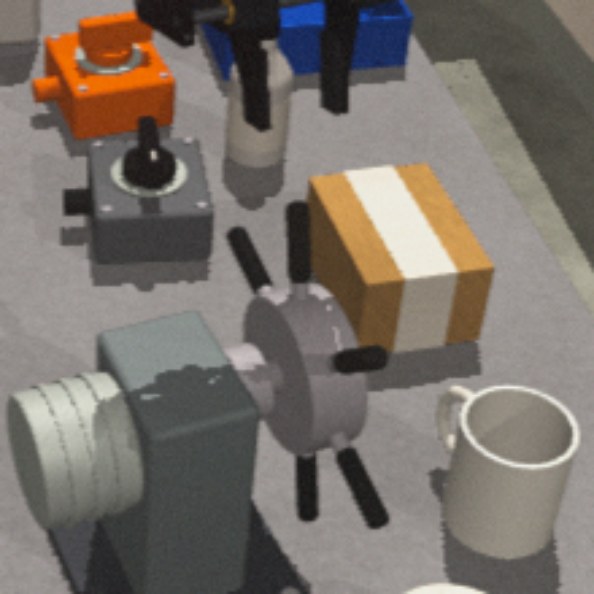

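The fingertips at crop (258,125) and (337,108) straddle the top spoke, whose tip is at (297,207). I'll descend and grip.

Request:
servo_tool --series '[[[0, 0, 0.08, 0, 0, 0, 0.5], [0, 0, 0.16, 0, 0, 0, 0.5], [0, 0, 0.22, 0, 0, 0, 0.5], [0, 0, 0.25, 0, 0, 0, 0.5], [0, 0, 0.25, 0, 0, 0, 0], [0, 0, 0.25, 0, 0, 0, 0], [0, 0, 0.25, 0, 0, 0, 0], [0, 0, 0.25, 0, 0, 0, 0], [0, 0, 0.25, 0, 0, 0, 0], [0, 0, 0.25, 0, 0, 0, 0], [0, 0, 0.25, 0, 0, 0, 0]]]' --grip_force 20

```text
time_s: 8.22
tool_pos: [0.6227, -0.1899, 0.2346]
tool_rot: [-180.0, 15.0, 100.9]
force: [-1.4, 1.9, 3.9]
grip_width: 0.0143
grasp_force: 20.0
```

```bash
cat > m.py <<'E'
from h import *
from cell import get_obs
import json
o=get_obs();P=o["tool_pos"]
ex=R.from_euler("z",YAW,degrees=True).apply([1,0,0]);ey=R.from_euler("z",YAW,degrees=True).apply([0,1,0])
d=P-HUB; th=np.degrees(np.arctan2(-(d@ey),d[2]))
tilt=(R.from_euler("z",-YAW,degrees=True)*R.from_euler("xyz",o["tool_rot"],degrees=True)*R.from_euler("xyz",[180,0,90],degrees=True).inv()).as_rotvec(degrees=True)
F=-o["force"];g=P-R.from_euler("xyz",o["tool_rot"],degrees=True).apply([0,0,.019])-HUB
tF=np.cross(g,F)@ex; M=-o["wrist_torque"]@ex
print("th %.1f r %.3f tilt %s tauF %.2f M %.2f F %s w %.4f gf %.1f"%(th,np.hypot(d@ey,d[2]),tilt.round(1),tF,M,F.round(1),o["grip_width"],o["grasp_force"]),"t",o["time_s"],"q",o["qpos"].round(0))
E
python3 m.py
python3 -c "
import numpy as np
for s in(1,-1): print([[round(-.076*np.sin(s*np.radians(1.5*i))/.3,4),0,round(.076*(1-np.cos(np.radians(1.5*i)))/.3,4),0,round(s*1.5*i/180,4),0,0] for i in range(1,13)])"
```

```text
th -13.1 r 0.077 tilt [-15.    0.   -0.1] tauF 0.11 M -0.37 F [ 1.4 -1.9 -3.9] w 0.0143 gf 20.0 t 8.2167 q [-28.  15.  41.  88.   4.  75.  22.]
[[np.float64(-0.0066), 0, np.float64(0.0001), 0, 0.0083, 0, 0], [np.float64(-0.0133), 0, np.float64(0.0003), 0, 0.0167, 0, 0], [np.float64(-0.0199), 0, np.float64(0.0008), 0, 0.025, 0, 0], [np.float64(-0.0265), 0, np.float64(0.0014), 0, 0.0333, 0, 0], [np.float64(-0.0331), 0, np.float64(0.0022), 0, 0.0417, 0, 0], [np.float64(-0.0396), 0, np.float64(0.0031), 0, 0.05, 0, 0], [np.float64(-0.0462), 0, np.float64(0.0042), 0, 0.0583, 0, 0], [np.float64(-0.0527), 0, np.float64(0.0055), 0, 0.0667, 0, 0], [np.float64(-0.0591), 0, np.float64(0.007), 0, 0.075, 0, 0], [np.float64(-0.0656), 0, np.float64(0.0086), 0, 0.0833, 0, 0], [np.float64(-0.072), 0, np.float64(0.0104), 0, 0.0917, 0, 0], [np.float64(-0.0783), 0, np.float64(0.0124), 0, 0.1, 0, 0]]
[[np.float64(0.0066), 0, np.float64(0.0001), 0, -0.0083, 0, 0], [np.float64(0.0133), 0, np.float64(0.0003), 0, -0.0167, 0, 0], [np.float64(0.0199), 0, np.float64(0.0008), 0, -0.025, 0, 0], [np.float64(0.0265), 0, np.float64(0.0014), 0, -0.0333, 0, 0], [np.float64(0.0331), 0, np.float64(0.0022), 0, -0.0417, 0, 0], [np.float64(0.0396), 0, np.float64(0.0031), 0, -0.05, 0, 0], [np.float64(0.0462), 0, np.float64(0.0042), 0, -0.0583, 0, 0], [np.float64(0.0527), 0, np.float64(0.0055), 0, -0.0667, 0, 0], [np.float64(0.0591), 0, np.float64(0.007), 0, -0.075, 0, 0], [np.float64(0.0656), 0, np.float64(0.0086), 0, -0.0833, 0, 0], [np.float64(0.072), 0, np.float64(0.0104), 0, -0.0917, 0, 0], [np.float64(0.0783), 0, np.float64(0.0124), 0, -0.1, 0, 0]]
```

Request:
servo_tool --series '[[[-0.007, 0, 0, 0, 0.0083, 0, 0], [-0.013, 0, 0, 0, 0.0167, 0, 0], [-0.02, 0, 0.001, 0, 0.025, 0, 0], [-0.0265, 0, 0.0014, 0, 0.0333, 0, 0], [-0.033, 0, 0.002, 0, 0.0417, 0, 0], [-0.04, 0, 0.003, 0, 0.05, 0, 0], [-0.046, 0, 0.004, 0, 0.0583, 0, 0], [-0.053, 0, 0.0055, 0, 0.0667, 0, 0]]]'

```text
time_s: 8.88
tool_pos: [0.6254, -0.2045, 0.236]
tool_rot: [-179.9, 2.8, 101.0]
force: [-1.6, 1.4, 0.4]
grip_width: 0.0141
grasp_force: 20.0
```

```bash
python3 m.py
```

```text
th -1.9 r 0.076 tilt [-2.8  0.1 -0.1] tauF 0.16 M -0.40 F [ 1.6 -1.4 -0.4] w 0.0141 gf 20.0 t 8.8833 q [-16.  20.  40.  81. -11.  82.  34.]
```

Request:
servo_tool --series '[[[-0.007, 0, 0, 0, 0.0083, 0, 0], [-0.013, 0, 0, 0, 0.0167, 0, 0], [-0.02, 0, 0.001, 0, 0.025, 0, 0], [-0.0265, 0, 0.0014, 0, 0.0333, 0, 0], [-0.033, 0, 0.002, 0, 0.0417, 0, 0], [-0.04, 0, 0.003, 0, 0.05, 0, 0], [-0.046, 0, 0.004, 0, 0.0583, 0, 0], [-0.053, 0, 0.0055, 0, 0.0667, 0, 0]]]'

```text
time_s: 9.55
tool_pos: [0.6282, -0.2201, 0.2343]
tool_rot: [-179.9, -9.2, 101.0]
force: [-0.6, 1.6, -2.5]
grip_width: 0.0141
grasp_force: 20.0
```

```bash
python3 m.py
```

```text
th 10.2 r 0.076 tilt [ 9.2  0.1 -0.1] tauF 0.12 M -0.06 F [ 0.6 -1.6  2.5] w 0.0141 gf 20.0 t 9.55 q [ -4.  27.  38.  73. -23.  92.  43.]
```

Request:
servo_tool --series '[[[-0.007, 0, 0, 0, 0.0083, 0, 0], [-0.013, 0, 0, 0, 0.0167, 0, 0], [-0.02, 0, 0.001, 0, 0.025, 0, 0], [-0.0265, 0, 0.0014, 0, 0.0333, 0, 0], [-0.033, 0, 0.002, 0, 0.0417, 0, 0], [-0.04, 0, 0.003, 0, 0.05, 0, 0], [-0.046, 0, 0.004, 0, 0.0583, 0, 0], [-0.053, 0, 0.0055, 0, 0.0667, 0, 0]]]'

```text
time_s: 10.22
tool_pos: [0.6311, -0.2353, 0.2294]
tool_rot: [-179.8, -21.3, 100.9]
force: [-0.9, 5.4, -10.8]
grip_width: 0.0141
grasp_force: 20.0
```

```bash
python3 m.py
```

```text
th 22.6 r 0.075 tilt [21.3  0.2 -0.1] tauF 0.10 M 0.26 F [ 0.9 -5.4 10.8] w 0.0141 gf 20.0 t 10.2167 q [  7.  35.  35.  64. -33. 102.  49.]
```

Request:
servo_tool --series '[[[-0.007, 0, 0, 0, 0.0083, 0, 0], [-0.013, 0, 0, 0, 0.0167, 0, 0], [-0.02, 0, 0.001, 0, 0.025, 0, 0], [-0.0265, 0, 0.0014, 0, 0.0333, 0, 0], [-0.033, 0, 0.002, 0, 0.0417, 0, 0], [-0.04, 0, 0.003, 0, 0.05, 0, 0], [-0.046, 0, 0.004, 0, 0.0583, 0, 0], [-0.053, 0, 0.0055, 0, 0.0667, 0, 0]]]'

```text
time_s: 10.88
tool_pos: [0.6336, -0.2488, 0.2214]
tool_rot: [-179.7, -33.4, 100.9]
force: [-4.0, 9.8, -13.1]
grip_width: 0.014
grasp_force: 20.0
```

```bash
python3 m.py
```

```text
th 34.7 r 0.075 tilt [33.4  0.2 -0.1] tauF 0.11 M 0.59 F [ 4.  -9.8 13.1] w 0.0140 gf 20.0 t 10.8833 q [ 17.  44.  31.  55. -42. 113.  50.]
```

```bash
cat >> m.py <<'E'
import sys
if len(sys.argv)>1: open("log.txt","a").write(json.dumps([float(sys.argv[1]),th,tilt[0],*P,*o["tool_rot"],*o["force"],*o["wrist_torque"]])+"\n")
E
```

Request:
servo_tool --series '[[[0.007, 0, 0, 0, -0.0083, 0, 0], [0.013, 0, 0, 0, -0.0167, 0, 0], [0.02, 0, 0.001, 0, -0.025, 0, 0], [0.0265, 0, 0.0014, 0, -0.0333, 0, 0], [0.033, 0, 0.002, 0, -0.0417, 0, 0], [0.04, 0, 0.003, 0, -0.05, 0, 0], [0.046, 0, 0.004, 0, -0.0583, 0, 0], [0.053, 0, 0.0055, 0, -0.0667, 0, 0]]]'

```text
time_s: 11.55
tool_pos: [0.6311, -0.2356, 0.2293]
tool_rot: [-179.8, -21.0, 100.9]
force: [1.7, 3.5, -25.4]
grip_width: 0.014
grasp_force: 20.0
```

```bash
python3 m.py -1
```

```text
th 22.8 r 0.075 tilt [21.   0.2 -0.1] tauF -0.64 M 2.00 F [-1.7 -3.5 25.4] w 0.0140 gf 20.0 t 11.55 q [  7.  35.  35.  64. -33. 102.  48.]
```

Request:
servo_tool --series '[[[0.007, 0, 0, 0, -0.0083, 0, 0], [0.013, 0, 0, 0, -0.0167, 0, 0], [0.02, 0, 0.001, 0, -0.025, 0, 0], [0.0265, 0, 0.0014, 0, -0.0333, 0, 0], [0.033, 0, 0.002, 0, -0.0417, 0, 0], [0.04, 0, 0.003, 0, -0.05, 0, 0], [0.046, 0, 0.004, 0, -0.0583, 0, 0], [0.053, 0, 0.0055, 0, -0.0667, 0, 0]]]'

```text
time_s: 12.22
tool_pos: [0.6284, -0.2212, 0.2343]
tool_rot: [-180.0, -8.9, 100.9]
force: [5.3, -1.1, -25.3]
grip_width: 0.0141
grasp_force: 20.0
```

```bash
python3 m.py -1
```

```text
th 11.0 r 0.076 tilt [ 8.9  0.  -0.2] tauF -0.63 M 1.62 F [-5.3  1.1 25.3] w 0.0141 gf 20.0 t 12.2167 q [ -4.  27.  38.  73. -23.  92.  43.]
```

Request:
servo_tool --series '[[[0.007, 0, 0, 0, -0.0083, 0, 0], [0.013, 0, 0, 0, -0.0167, 0, 0], [0.02, 0, 0.001, 0, -0.025, 0, 0], [0.0265, 0, 0.0014, 0, -0.0333, 0, 0], [0.033, 0, 0.002, 0, -0.0417, 0, 0], [0.04, 0, 0.003, 0, -0.05, 0, 0], [0.046, 0, 0.004, 0, -0.0583, 0, 0], [0.053, 0, 0.0055, 0, -0.0667, 0, 0]]]'

```text
time_s: 12.88
tool_pos: [0.6258, -0.2067, 0.2362]
tool_rot: [179.9, 3.1, 100.8]
force: [8.3, -4.2, -23.3]
grip_width: 0.0138
grasp_force: 20.0
```

```bash
python3 m.py -1
```

```text
th -0.2 r 0.076 tilt [-3.1 -0.1 -0.2] tauF -0.51 M 1.23 F [-8.3  4.2 23.3] w 0.0138 gf 20.0 t 12.8833 q [-17.  20.  41.  81. -11.  82.  34.]
```

Request:
servo_tool --series '[[[0.007, 0, 0, 0, -0.0083, 0, 0], [0.013, 0, 0, 0, -0.0167, 0, 0], [0.02, 0, 0.001, 0, -0.025, 0, 0], [0.0265, 0, 0.0014, 0, -0.0333, 0, 0], [0.033, 0, 0.002, 0, -0.0417, 0, 0], [0.04, 0, 0.003, 0, -0.05, 0, 0], [0.046, 0, 0.004, 0, -0.0583, 0, 0], [0.053, 0, 0.0055, 0, -0.0667, 0, 0]]]'

```text
time_s: 13.55
tool_pos: [0.6232, -0.1926, 0.2354]
tool_rot: [179.7, 15.1, 100.6]
force: [9.7, -7.1, -19.8]
grip_width: 0.0143
grasp_force: 20.0
```

```bash
python3 m.py -1
```

```text
th -10.9 r 0.077 tilt [-15.1  -0.3  -0.3] tauF -0.44 M 0.68 F [-9.7  7.1 19.8] w 0.0143 gf 20.0 t 13.55 q [-28.  15.  42.  88.   4.  74.  22.]
```

Request:
servo_tool --series '[[[0.007, 0, 0, 0, -0.0083, 0, 0], [0.013, 0, 0, 0, -0.0167, 0, 0], [0.02, 0, 0.001, 0, -0.025, 0, 0], [0.0265, 0, 0.0014, 0, -0.0333, 0, 0], [0.033, 0, 0.002, 0, -0.0417, 0, 0], [0.04, 0, 0.003, 0, -0.05, 0, 0], [0.046, 0, 0.004, 0, -0.0583, 0, 0], [0.053, 0, 0.0055, 0, -0.0667, 0, 0]]]'

```text
time_s: 14.22
tool_pos: [0.6207, -0.1791, 0.2319]
tool_rot: [179.5, 27.1, 100.4]
force: [6.9, -8.2, -11.2]
grip_width: 0.0142
grasp_force: 20.0
```

```bash
python3 m.py -1
```

```text
th -21.5 r 0.077 tilt [-27.1  -0.4  -0.5] tauF -0.42 M 0.19 F [-6.9  8.2 11.2] w 0.0142 gf 20.0 t 14.2167 q [-39.  12.  42.  95.  19.  70.   7.]
```

Request:
servo_tool --series '[[[0.007, 0, 0, 0, -0.0083, 0, 0], [0.013, 0, 0, 0, -0.0167, 0, 0], [0.02, 0, 0.001, 0, -0.025, 0, 0], [0.0265, 0, 0.0014, 0, -0.0333, 0, 0], [0.033, 0, 0.002, 0, -0.0417, 0, 0], [0.04, 0, 0.003, 0, -0.05, 0, 0], [0.046, 0, 0.004, 0, -0.0583, 0, 0], [0.053, 0, 0.0055, 0, -0.0667, 0, 0]]]'

```text
time_s: 14.88
tool_pos: [0.6181, -0.1653, 0.2251]
tool_rot: [179.4, 39.0, 100.2]
force: [1.3, -3.5, 1.0]
grip_width: 0.014
grasp_force: 20.0
```

```bash
python3 m.py -1
```

```text
th -33.1 r 0.078 tilt [-39.   -0.3  -0.6] tauF -0.35 M -0.03 F [-1.3  3.5 -1. ] w 0.0140 gf 20.0 t 14.8833 q [-47.  13.  42. 100.  32.  70.  -7.]
```

```bash
cat > fit.py <<'E'
from h import *
import json
ez=R.from_euler("z",YAW,degrees=True);ex=ez.apply([1,0,0]);ey=ez.apply([0,1,0])
D=[]
for l in open("log.txt"):
    v=json.loads(l); D.append((v[0],v[3:6],v[6:9],-np.array(v[9:12]),-np.dot(v[12:15],ex)))
pos=[([.6254,-.2045,.236],[-179.9,2.8,101],[-1.6,1.4,.4],-.40),([.6282,-.2201,.2343],[-179.9,-9.2,101],[-.6,1.6,-2.5],-.06),([.6311,-.2353,.2294],[-179.8,-21.3,100.9],[-.9,5.4,-10.8],.26),([.6336,-.2488,.2214],[-179.7,-33.4,100.9],[-4,9.8,-13.1],.59)]
for p,q,f,m in pos: D.append((1,p,q,-np.array(f),m))
A=[];b=[];T=[]
for s,p,q,F,M in D:
    Q=R.from_euler("xyz",q,degrees=True);z=Q.apply([0,0,1]);tl=Q.apply([1,0,0]);th=np.arcsin(-tl[2])
    th=-np.arctan2(z@ey*-1,-z[2])*-1
    th=np.arctan2(z@ey,-z[2])
    Ft=np.cross(-z,F)@ex
    A.append([s,np.sin(th),np.cos(th),-Ft]);b.append(M+np.cross(np.array(p)-HUB,F)@ex);T.append(np.degrees(th))
A=np.array(A);b=np.array(b)
print(np.c_[T,A[:,0],b,-A[:,3]].round(2))
x=np.linalg.lstsq(A,b,rcond=None)[0];print("fr,a,b,L",x.round(3),"res",(A@x-b).round(2))
x=np.linalg.lstsq(A[:,1:],b-.42*A[:,0],rcond=None)[0];print("a,b,L",x.round(3),"res",(A[:,1:]@x-b+.42*A[:,0]).round(2))
E
python3 fit.py
```

```text
[[ 2.097e+01 -1.000e+00  1.480e+00 -6.190e+00]
 [ 8.930e+00 -1.000e+00  1.100e+00 -5.990e+00]
 [-3.110e+00 -1.000e+00  8.000e-01 -4.430e+00]
 [-1.511e+01 -1.000e+00  3.000e-01 -3.360e+00]
 [-2.707e+01 -1.000e+00 -1.700e-01 -3.250e+00]
 [-3.899e+01 -1.000e+00 -3.100e-01 -3.500e+00]
 [-2.800e+00  1.000e+00 -2.700e-01  1.660e+00]
 [ 9.200e+00  1.000e+00  3.000e-02  1.260e+00]
 [ 2.130e+01  1.000e+00  3.300e-01  1.180e+00]
 [ 3.340e+01  1.000e+00  6.700e-01  1.460e+00]]
fr,a,b,L [-0.346  1.665  0.2    0.056] res [-0.    0.04 -0.1  -0.01  0.12 -0.04 -0.05  0.01  0.05 -0.01]
a,b,L [ 1.079 -0.117  0.271] res [ 0.06  0.16 -0.2  -0.2   0.03  0.07  0.07  0.1   0.06 -0.15]
```

Request:
servo_tool --series '[[[0, 0, 0, 0, 0, 0, 0.5], [0, 0, 0, 0, 0, 0, 0.5], [0, 0, 0, 0, 0, 0, 0.5], [0, 0, 0, 0, 0, 0, 0.5], [0, 0, -0.1, 0, 0, 0, 0.5], [0, 0, -0.2, 0, 0, 0, 0.5], [0, 0, -0.3, 0, 0, 0, 0.5], [0, 0, -0.32, 0, 0, 0, 0.5], [0, 0, -0.32, 0, 0, -0.04, 0.35], [0, 0, -0.32, 0, 0, -0.08, 0.35], [0, 0, -0.32, 0, 0, -0.12, 0.35], [0, 0, -0.32, 0, 0, -0.16, 0.35]]]'

```text
time_s: 15.88
tool_pos: [0.6055, -0.1037, 0.294]
tool_rot: [-158.6, 33.3, 136.3]
force: [0.7, -0.4, 0.3]
grip_width: 0.0316
grasp_force: 0.0
```

```bash
python3 m.py; python3 - <<'E'
from h import *
from cell import eyes
c=eyes.read_camera("side");np.savez("side.npz",**c);cv2.imwrite("pics/s4.png",cv2.resize(c["frame"][200:360,320:460,::-1],None,fx=3.7,fy=3.7))
E
```

```text
th -38.2 r 0.170 tilt [-38.1  10.   27.7] tauF -0.12 M -0.71 F [-0.7  0.4 -0.3] w 0.0316 gf 0.0 t 15.8833 q [-50.  10.  37.  94.  33.  81.  21.]
```

View pics/s4.png

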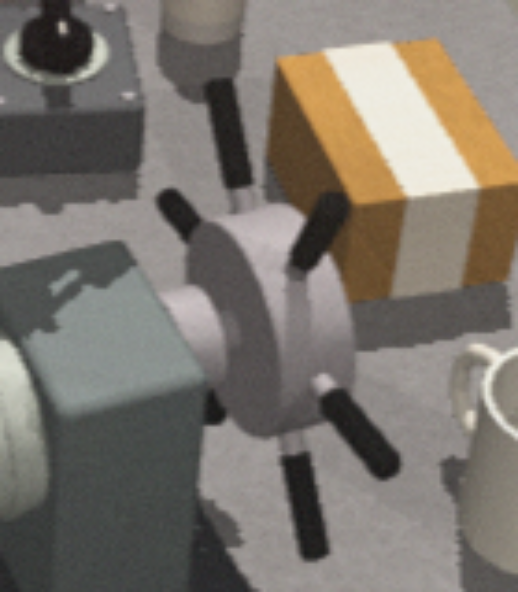

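Six spokes are visible. The upper tips are at crop (218,85) and (335,200), and the lower ones at (385,465) and (315,550). I'll fit the wheel angle to these.

```bash
cat >> h.py <<'E'
def wheel_angle(s,pts,guess,free=False):
    """fit angle (deg) from side picture; pts: list of (u,v,k), spoke k at angle a+60k"""
    from scipy.optimize import least_squares
    B=R.from_euler("z",YAW,degrees=True)
    def res(q):
        return np.concatenate([np.subtract(proj(s,HUB+B.apply(R.from_euler("x",q[0]+60*k,degrees=True).apply([0,0,.115]))),(u,v)) for u,v,k in pts])
    o=least_squares(res,[guess]);return o.x[0],res(o.x).round(1)
E
python3 - <<'E'
from h import *
s=load("side");f=lambda u,v,k:(320+u/3.7,200+v/3.7,k)
print(wheel_angle(s,[f(218,85,0),f(335,200,1),f(385,465,2),f(315,550,3),f(168,195,-1)],-38))
# same-tool target: tangential closing -> y_tool = -+ tangent: rotate +90 about tool z
p,q=spoke_pose(-38,.17);q=q*R.from_euler("z",90,degrees=True);print(go(p,q))
E
```

```text
(np.float64(-37.41699043015794), array([-0.1,  1.3, -0.9,  2.4, -0.3, -0.6, -0.5, -0.2, -0.2,  2.1]))
[-0.0025, 0.0017, 0.0011, 0.0022, 0.006, 0.6622]
```

Request:
servo_tool --series '[[[0, 0, 0, 0, 0, 0.04, 0.35], [0, 0, 0, 0, 0, 0.08, 0.35], [0, 0, 0, 0, 0, 0.12, 0.35], [0, 0, 0, 0, 0, 0.16, 0.35], [0, 0, 0, 0, 0, 0.2, 0.35], [0, 0, 0, 0, 0, 0.24, 0.35], [0, 0, 0, 0, 0, 0.28, 0.35], [0, 0, 0, 0, 0, 0.32, 0.35], [0, 0, 0, 0, 0, 0.36, 0.35], [0, 0, 0, 0, 0, 0.4, 0.35], [0, 0, 0, 0, 0, 0.44, 0.35], [0, 0, 0, 0, 0, 0.48, 0.35]]]'

```text
time_s: 16.93
tool_pos: [0.6055, -0.1037, 0.2939]
tool_rot: [145.7, 19.6, 36.9]
force: [-0.5, 0.6, -0.4]
grip_width: 0.0303
grasp_force: 0.0
```

Request:
servo_tool --series '[[[0, 0, 0, 0, 0, 0.04, 0.35], [0, 0, 0, 0, 0, 0.08, 0.35], [0, 0, 0, 0, 0, 0.12, 0.35], [0, 0, 0, 0, 0, 0.16, 0.35], [0, 0, 0, 0, 0, 0.18, 0.35], [0, 0, 0, 0, 0, 0.18, 0.35], [0, 0, 0, 0, 0, 0.18, 0.35]]]'

```text
time_s: 17.52
tool_pos: [0.6055, -0.1034, 0.2939]
tool_rot: [141.0, 0.3, 11.1]
force: [0.2, -0.5, -0.4]
grip_width: 0.0304
grasp_force: 0.0
```

```bash
python3 m.py; python3 - <<'E'
from h import *
for r in(.16,.073):
  p,q=spoke_pose(-37.4,r);q=q*R.from_euler("z",90,degrees=True);print(go(p,q))
E
```

```text
th -38.2 r 0.171 tilt [-30.7 -30.3 -86. ] tauF -0.03 M -0.70 F [-0.2  0.5  0.4] w 0.0304 gf 0.0 t 17.5167 q [-59.  11.  48.  94.  31.  80. -96.]
[0.002, 0.0073, 0.0352, 0.0087, 0.0009, 0.0013]
[0.0028, -0.0006, 0.3251, 0.0087, 0.0009, 0.0013]
```

Request:
servo_tool --series '[[[0, 0.007, 0.04, 0.009, 0.001, 0.001, 0.35], [0, 0.005, 0.12, 0.009, 0.001, 0.001, 0.35], [0.002, 0.003, 0.2, 0.009, 0.001, 0.001, 0.35], [0.003, 0, 0.28, 0.009, 0.001, 0.001, 0.35], [0.003, 0, 0.325, 0.009, 0.001, 0.001, 0.35], [0.003, 0, 0.325, 0.009, 0.001, 0.001, 0.35], [0.003, 0, 0.325, 0.009, 0.001, 0.001, 0.35]]]'

```text
time_s: 18.1
tool_pos: [0.6176, -0.1637, 0.2181]
tool_rot: [142.6, 0.1, 11.1]
force: [0.1, -0.2, -0.2]
grip_width: 0.0305
grasp_force: 0.0
```

```bash
sed -i 's/^tilt=.*/tl=R.from_euler("xyz",o["tool_rot"],degrees=True).apply([0,0,1]);tilt=[round(float(np.degrees(np.arctan2(tl@ey,-tl[2]))),1)]/; s/tilt.round(1)/tilt/' m.py; python3 m.py
```

```text
th -37.2 r 0.073 tilt [-37.4] tauF -0.01 M -0.67 F [-0.1  0.2  0.2] w 0.0305 gf 0.0 t 18.1 q [-52.  15.  49. 100.  28.  68. -93.]
```

Request:
servo_tool --series '[[[0, 0.0064, 0, 0.0083, 0, 0, 0.35], [0, 0.0127, 0, 0.0167, 0, 0, 0.35], [0, 0.019, 0.001, 0.025, 0, 0, 0.35], [0, 0.0255, 0.001, 0.0333, 0, 0, 0.35], [0, 0.032, 0.002, 0.0417, 0, 0, 0.35], [0, 0.038, 0.003, 0.05, 0, 0, 0.35], [0, 0.0444, 0.004, 0.0583, 0, 0, 0.35], [0, 0.0506, 0.0053, 0.0667, 0, 0, 0.35]]]'

```text
time_s: 18.77
tool_pos: [0.6214, -0.173, 0.2266]
tool_rot: [154.9, -0.1, 11.3]
force: [0.2, 1.1, -1.8]
grip_width: 0.0309
grasp_force: 1.3
```

```bash
python3 m.py 1
```

```text
th -27.2 r 0.075 tilt [-25.1] tauF 0.16 M -1.01 F [-0.2 -1.1  1.8] w 0.0309 gf 1.3 t 18.7667 q [-43.  14.  49.  94.  15.  70. -79.]
```

Request:
servo_tool --series '[[[0, 0.0064, 0, 0.0083, 0, 0, 0.35], [0, 0.0127, 0, 0.0167, 0, 0, 0.35], [0, 0.019, 0.001, 0.025, 0, 0, 0.35], [0, 0.0255, 0.001, 0.0333, 0, 0, 0.35], [0, 0.032, 0.002, 0.0417, 0, 0, 0.35], [0, 0.038, 0.003, 0.05, 0, 0, 0.35], [0, 0.0444, 0.004, 0.0583, 0, 0, 0.35], [0, 0.0506, 0.0053, 0.0667, 0, 0, 0.35]]]'

```text
time_s: 19.43
tool_pos: [0.624, -0.1872, 0.2318]
tool_rot: [166.8, -0.0, 11.3]
force: [-1.5, 2.6, -1.7]
grip_width: 0.0301
grasp_force: 1.1
```

```bash
python3 m.py 1
```

```text
th -15.4 r 0.075 tilt [-13.2] tauF 0.30 M -0.69 F [ 1.5 -2.6  1.7] w 0.0301 gf 1.1 t 19.4333 q [-32.  17.  47.  88.  -0.  75. -65.]
```

Request:
servo_tool --series '[[[0, 0.0064, 0, 0.0083, 0, 0, 0.35], [0, 0.0127, 0, 0.0167, 0, 0, 0.35], [0, 0.019, 0.001, 0.025, 0, 0, 0.35], [0, 0.0255, 0.001, 0.0333, 0, 0, 0.35], [0, 0.032, 0.002, 0.0417, 0, 0, 0.35], [0, 0.038, 0.003, 0.05, 0, 0, 0.35], [0, 0.0444, 0.004, 0.0583, 0, 0, 0.35], [0, 0.0506, 0.0053, 0.0667, 0, 0, 0.35]]]'

```text
time_s: 20.1
tool_pos: [0.6269, -0.2023, 0.234]
tool_rot: [178.8, -0.0, 11.3]
force: [-0.4, 2.3, -1.8]
grip_width: 0.0306
grasp_force: 1.0
```

```bash
python3 m.py 1
```

```text
th -3.4 r 0.074 tilt [-1.2] tauF 0.23 M -0.41 F [ 0.4 -2.3  1.8] w 0.0306 gf 1.0 t 20.1 q [-19.  22.  45.  80. -15.  83. -52.]
```

Request:
servo_tool --series '[[[0, 0.0064, 0, 0.0083, 0, 0, 0.35], [0, 0.0127, 0, 0.0167, 0, 0, 0.35], [0, 0.019, 0.001, 0.025, 0, 0, 0.35], [0, 0.0255, 0.001, 0.0333, 0, 0, 0.35], [0, 0.032, 0.002, 0.0417, 0, 0, 0.35], [0, 0.038, 0.003, 0.05, 0, 0, 0.35], [0, 0.0444, 0.004, 0.0583, 0, 0, 0.35], [0, 0.0506, 0.0053, 0.0667, 0, 0, 0.35]]]'

```text
time_s: 20.77
tool_pos: [0.6299, -0.2176, 0.233]
tool_rot: [-169.2, -0.0, 11.4]
force: [-1.2, 1.1, -1.0]
grip_width: 0.0304
grasp_force: 0.8
```

```bash
python3 m.py 1
```

```text
th 8.7 r 0.074 tilt [10.8] tauF 0.11 M -0.11 F [ 1.2 -1.1  1. ] w 0.0304 gf 0.8 t 20.7667 q [ -6.  29.  43.  72. -27.  94. -44.]
```

Request:
servo_tool --series '[[[0, 0.0064, 0, 0.0083, 0, 0, 0.35], [0, 0.0127, 0, 0.0167, 0, 0, 0.35], [0, 0.019, 0.001, 0.025, 0, 0, 0.35], [0, 0.0255, 0.001, 0.0333, 0, 0, 0.35], [0, 0.032, 0.002, 0.0417, 0, 0, 0.35], [0, 0.038, 0.003, 0.05, 0, 0, 0.35], [0, 0.0444, 0.004, 0.0583, 0, 0, 0.35], [0, 0.0506, 0.0053, 0.0667, 0, 0, 0.35]]]'

```text
time_s: 21.43
tool_pos: [0.6328, -0.2332, 0.2284]
tool_rot: [-157.2, -0.1, 11.2]
force: [-0.2, 2.0, 1.0]
grip_width: 0.0302
grasp_force: 0.8
```

```bash
python3 m.py 1
```

```text
th 21.6 r 0.074 tilt [22.8] tauF 0.21 M 0.15 F [ 0.2 -2.  -1. ] w 0.0302 gf 0.8 t 21.4333 q [  6.  37.  39.  63. -37. 104. -40.]
```

Request:
servo_tool --series '[[[0, 0.0064, 0, 0.0083, 0, 0, 0.35], [0, 0.0127, 0, 0.0167, 0, 0, 0.35], [0, 0.019, 0.001, 0.025, 0, 0, 0.35], [0, 0.0255, 0.001, 0.0333, 0, 0, 0.35], [0, 0.032, 0.002, 0.0417, 0, 0, 0.35], [0, 0.038, 0.003, 0.05, 0, 0, 0.35], [0, 0.0444, 0.004, 0.0583, 0, 0, 0.35]]]'

```text
time_s: 22.02
tool_pos: [0.6343, -0.246, 0.2211]
tool_rot: [-146.7, 0.0, 11.1]
force: [0.8, 1.0, -0.1]
grip_width: 0.0305
grasp_force: 0.7
```

```bash
python3 m.py 1
```

```text
th 33.2 r 0.073 tilt [33.3] tauF 0.06 M 0.32 F [-0.8 -1.   0.1] w 0.0305 gf 0.7 t 22.0167 q [ 15.  44.  35.  55. -44. 113. -39.]
```

Request:
servo_tool --series '[[[0, 0, -0.1, 0, 0, 0, 0.35], [0, 0, -0.2, 0, 0, 0, 0.35], [0, 0, -0.3, 0, 0, 0, 0.35], [0, 0, -0.32, 0, 0, 0, 0.35], [0, 0, -0.32, 0, 0, 0, 0.35], [0, 0, -0.32, 0, 0, 0, 0.35]]]'

```text
time_s: 22.52
tool_pos: [0.6404, -0.2829, 0.2756]
tool_rot: [-146.0, 1.5, 12.1]
force: [0.7, 1.5, -1.2]
grip_width: 0.0302
grasp_force: 0.0
```

```bash
python3 m.py; python3 - <<'E'
from h import *
from cell import eyes
c=eyes.read_camera("side");np.savez("side.npz",**c);cv2.imwrite("pics/s5.png",cv2.resize(c["frame"][200:360,320:460,::-1],None,fx=3.7,fy=3.7))
E
```

```text
th 33.8 r 0.139 tilt [34.0] tauF 0.07 M 0.74 F [-0.7 -1.5  1.2] w 0.0302 gf 0.0 t 22.5167 q [ 41.  48. -19.  38. -13. 118. -57.]
```

View pics/s5.png

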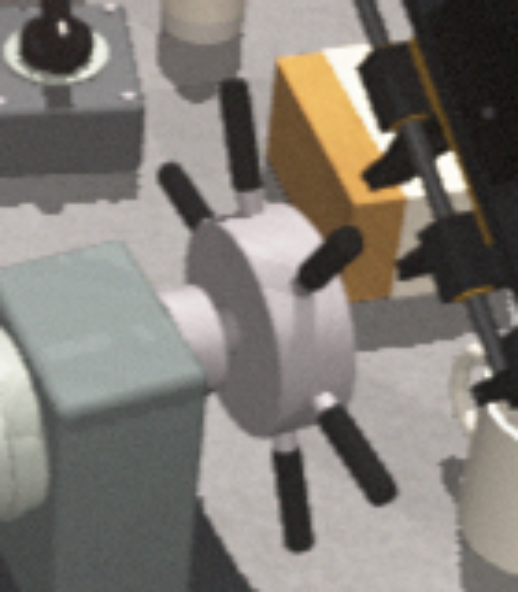

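The tips are at crop (235,85), (350,240), (383,495), (298,545) and (170,172). The gripper is out near the right edge of the crop.

```bash
python3 - <<'E'
from h import *
s=load("side");f=lambda u,v,k:(320+u/3.7,200+v/3.7,k)
print(wheel_angle(s,[f(235,88,0),f(350,240,1),f(383,495,2),f(298,545,3),f(170,172,-1)],-30))
# waypoints: out, over, to spoke
for th,r in((20,.16),(-20,.16),):
  p,q=spoke_pose(th,r);q=q*R.from_euler("z",90,degrees=True);print(th,r,go(p,q))
E
```

```text
(np.float64(-28.587187198045715), array([-0.7,  0.9, -0.8,  1.4, -0.8, -0.9, -0.2, -1.3, -0.4,  1.1]))
20 0.16 [-0.003, -0.1149, -0.0413, -0.0782, 0.0079, 0.004]
-20 0.16 [0.0051, -0.417, 0.163, -0.3004, 0.0062, 0.0066]
```

```bash
python3 - <<'E'
from h import *
for th,r in((27,.16),(0,.165),(-28.6,.16),(-28.6,.073)):
  p,q=spoke_pose(th,r);q=q*R.from_euler("z",90,degrees=True);print(th,r,go(p,q))
E
```

```text
27 0.16 [-0.0039, -0.0509, -0.0533, -0.0394, 0.0081, 0.0035]
0 0.165 [0.0003, -0.2933, 0.0204, -0.1893, 0.0071, 0.0053]
-28.6 0.16 [0.0073, -0.4589, 0.2311, -0.3482, 0.0058, 0.0072]
-28.6 0.073 [0.0083, -0.2012, 0.3642, -0.3482, 0.0058, 0.0072]
```

Request:
servo_tool --series '[[[-0.004, -0.05, -0.053, -0.04, 0.008, 0.004, 0.35], [-0.002, -0.12, -0.05, -0.08, 0.008, 0.004, 0.35], [-0.001, -0.2, -0.03, -0.12, 0.008, 0.004, 0.35], [0, -0.26, 0, -0.16, 0.007, 0.005, 0.35], [0, -0.3, 0.02, -0.19, 0.007, 0.005, 0.35], [0.002, -0.35, 0.08, -0.23, 0.007, 0.005, 0.35], [0.004, -0.4, 0.13, -0.27, 0.006, 0.006, 0.35], [0.006, -0.43, 0.18, -0.31, 0.006, 0.007, 0.35], [0.007, -0.459, 0.231, -0.348, 0.006, 0.007, 0.35], [0.007, -0.459, 0.231, -0.348, 0.006, 0.007, 0.35], [0.007, -0.459, 0.231, -0.348, 0.006, 0.007, 0.35], [0.007, -0.459, 0.231, -0.348, 0.006, 0.007, 0.35]]]'

```text
time_s: 23.57
tool_pos: [0.6103, -0.1338, 0.2964]
tool_rot: [151.3, 0.5, 10.8]
force: [0.1, -0.4, 0.1]
grip_width: 0.0307
grasp_force: 0.0
```

```bash
python3 m.py; python3 - <<'E'
from h import *
for th,r in((-28.6,.15),(-28.6,.073)):
  p,q=spoke_pose(th,r);q=q*R.from_euler("z",90,degrees=True);print(th,r,go(p,q))
E
```

```text
th -28.7 r 0.156 tilt [-28.7] tauF -0.08 M -0.42 F [-0.1  0.4 -0.1] w 0.0307 gf 0.0 t 23.5667 q [ 10.  10. -21.  88.  32.  84. -93.]
-28.6 0.15 [0.0058, 0.0013, 0.0187, 0.0008, 0.0032, 0.0003]
-28.6 0.073 [0.0083, 0.0006, 0.2754, 0.0008, 0.0032, 0.0003]
```

Request:
servo_tool --series '[[[0.006, 0.001, 0.09, 0, 0.003, 0, 0.35], [0.007, 0.001, 0.18, 0, 0.003, 0, 0.35], [0.008, 0.001, 0.25, 0, 0.003, 0, 0.35], [0.008, 0.001, 0.275, 0, 0.003, 0, 0.35], [0.008, 0.001, 0.275, 0, 0.003, 0, 0.35], [0.008, 0.001, 0.275, 0, 0.003, 0, 0.35]]]'

```text
time_s: 24.07
tool_pos: [0.6206, -0.1728, 0.2253]
tool_rot: [151.2, -0.1, 11.0]
force: [-0.5, 1.0, 0.2]
grip_width: 0.0304
grasp_force: 0.0
```

```bash
python3 m.py
```

```text
th -27.9 r 0.074 tilt [-28.8] tauF 0.08 M -0.58 F [ 0.5 -1.  -0.2] w 0.0304 gf 0.0 t 24.0667 q [ 13.  12. -19.  94.  34.  75. -94.]
```

Request:
servo_tool --series '[[[0, 0.0064, 0, 0.0083, 0, 0, 0.35], [0, 0.0127, 0, 0.0167, 0, 0, 0.35], [0, 0.019, 0.001, 0.025, 0, 0, 0.35], [0, 0.0255, 0.001, 0.0333, 0, 0, 0.35], [0, 0.032, 0.002, 0.0417, 0, 0, 0.35], [0, 0.038, 0.003, 0.05, 0, 0, 0.35], [0, 0.0444, 0.004, 0.0583, 0, 0, 0.35], [0, 0.0506, 0.0053, 0.0667, 0, 0, 0.35]]]'

```text
time_s: 24.73
tool_pos: [0.6243, -0.1836, 0.2326]
tool_rot: [163.3, -0.2, 11.3]
force: [0.1, 1.1, -0.6]
grip_width: 0.0306
grasp_force: 0.6
```

```bash
python3 m.py 1
```

```text
th -17.8 r 0.076 tilt [-16.7] tauF 0.11 M -0.57 F [-0.1 -1.1  0.6] w 0.0306 gf 0.6 t 24.7333 q [ 19.  13. -18.  88.  21.  77. -81.]
```

Request:
servo_tool --series '[[[0, 0.0064, 0, 0.0083, 0, 0, 0.35], [0, 0.0127, 0, 0.0167, 0, 0, 0.35], [0, 0.019, 0.001, 0.025, 0, 0, 0.35], [0, 0.0255, 0.001, 0.0333, 0, 0, 0.35], [0, 0.032, 0.002, 0.0417, 0, 0, 0.35], [0, 0.038, 0.003, 0.05, 0, 0, 0.35], [0, 0.0444, 0.004, 0.0583, 0, 0, 0.35], [0, 0.0506, 0.0053, 0.0667, 0, 0, 0.35]]]'

```text
time_s: 25.4
tool_pos: [0.6268, -0.1991, 0.2344]
tool_rot: [175.3, -0.1, 11.3]
force: [-0.3, 1.6, 0.5]
grip_width: 0.0304
grasp_force: 0.8
```

```bash
python3 m.py 1
```

```text
th -5.8 r 0.075 tilt [-4.7] tauF 0.15 M -0.43 F [ 0.3 -1.6 -0.5] w 0.0304 gf 0.8 t 25.4 q [ 26.  17. -17.  80.   9.  81. -70.]
```

Request:
servo_tool --series '[[[0, 0.0064, 0, 0.0083, 0, 0, 0.35], [0, 0.0127, 0, 0.0167, 0, 0, 0.35], [0, 0.019, 0.001, 0.025, 0, 0, 0.35], [0, 0.0255, 0.001, 0.0333, 0, 0, 0.35], [0, 0.032, 0.002, 0.0417, 0, 0, 0.35], [0, 0.038, 0.003, 0.05, 0, 0, 0.35], [0, 0.0444, 0.004, 0.0583, 0, 0, 0.35], [0, 0.0506, 0.0053, 0.0667, 0, 0, 0.35]]]'

```text
time_s: 26.07
tool_pos: [0.629, -0.2147, 0.2328]
tool_rot: [-172.6, -0.0, 11.2]
force: [1.0, 0.9, 0.6]
grip_width: 0.0305
grasp_force: 0.8
```

```bash
python3 m.py 1
```

```text
th 6.4 r 0.073 tilt [7.4] tauF 0.07 M -0.25 F [-1.  -0.9 -0.6] w 0.0305 gf 0.8 t 26.0667 q [ 32.  24. -17.  73.   0.  88. -62.]
```

Request:
servo_tool --series '[[[0, 0.0064, 0, 0.0083, 0, 0, 0.35], [0, 0.0127, 0, 0.0167, 0, 0, 0.35], [0, 0.019, 0.001, 0.025, 0, 0, 0.35], [0, 0.0255, 0.001, 0.0333, 0, 0, 0.35], [0, 0.032, 0.002, 0.0417, 0, 0, 0.35], [0, 0.038, 0.003, 0.05, 0, 0, 0.35], [0, 0.0444, 0.004, 0.0583, 0, 0, 0.35], [0, 0.0506, 0.0053, 0.0667, 0, 0, 0.35]]]'

```text
time_s: 26.73
tool_pos: [0.6318, -0.2292, 0.2292]
tool_rot: [-160.6, 0.0, 11.2]
force: [0.2, 1.8, -0.2]
grip_width: 0.0302
grasp_force: 0.8
```

```bash
python3 m.py 1
```

```text
th 18.3 r 0.073 tilt [19.4] tauF 0.14 M 0.09 F [-0.2 -1.8  0.2] w 0.0302 gf 0.8 t 26.7333 q [ 37.  32. -17.  64.  -7.  96. -57.]
```

Request:
servo_tool --series '[[[0, 0.0064, 0, 0.0083, 0, 0, 0.35], [0, 0.0127, 0, 0.0167, 0, 0, 0.35], [0, 0.019, 0.001, 0.025, 0, 0, 0.35], [0, 0.0255, 0.001, 0.0333, 0, 0, 0.35], [0, 0.032, 0.002, 0.0417, 0, 0, 0.35], [0, 0.038, 0.003, 0.05, 0, 0, 0.35], [0, 0.0444, 0.004, 0.0583, 0, 0, 0.35], [0, 0.0506, 0.0053, 0.0667, 0, 0, 0.35]]]'

```text
time_s: 27.4
tool_pos: [0.6346, -0.2427, 0.2229]
tool_rot: [-148.6, -0.0, 11.2]
force: [-1.0, 1.5, 0.1]
grip_width: 0.0305
grasp_force: 0.9
```

```bash
python3 m.py 1;python3 -c "
from cell import get_obs;print(get_obs()['grasp_force'])"
```

```text
th 30.3 r 0.073 tilt [31.4] tauF 0.14 M 0.21 F [ 1.  -1.5 -0.1] w 0.0305 gf 0.9 t 27.4 q [ 41.  41. -18.  55. -14. 104. -55.]
0.943305641412735
```

Request:
servo_tool --series '[[[0, 0.0064, 0, 0.0083, 0, 0, 0.35], [0, 0.0127, 0, 0.0167, 0, 0, 0.35], [0, 0.019, 0.001, 0.025, 0, 0, 0.35], [0, 0.0255, 0.001, 0.0333, 0, 0, 0.35], [0, 0.032, 0.002, 0.0417, 0, 0, 0.35], [0, 0.038, 0.003, 0.05, 0, 0, 0.35]]]'

```text
time_s: 27.9
tool_pos: [0.6365, -0.2519, 0.2162]
tool_rot: [-139.6, -0.0, 11.2]
force: [-0.9, 1.4, 0.7]
grip_width: 0.0305
grasp_force: 1.1
```

```bash
python3 m.py 1;python3 -c "
from cell import get_obs;print(get_obs()['grasp_force'])"
```

```text
th 39.3 r 0.073 tilt [40.4] tauF 0.15 M 0.35 F [ 0.9 -1.4 -0.7] w 0.0305 gf 1.1 t 27.9 q [ 43.  48. -19.  48. -18. 111. -55.]
1.0944092273712158
```

```bash
python3 - <<'E'
import numpy as np
a=np.radians([-27.2,-15.4,-3.4,8.7,21.6,33.2,42.2,54.2,66.4,78.3,90.3,99.3]);g=np.array([1.3,1.1,1.0,.8,.8,.7,.6,.8,.8,.8,.94,1.09])
for m in (slice(None),[0,1,2,3,4,5,7,8,9,10,11]):
    A=np.c_[np.ones(12),-np.cos(a),-np.sin(a)][m];x,*_=np.linalg.lstsq(A,g[m],rcond=None)
    print(x,np.degrees(np.arctan2(x[2],x[1])),np.hypot(x[1],x[2])/x[0],(A@x-g[m]).round(2))
E
python3 - <<'E'
from h import *
for th,r in((39.3,.125),(30,.165),(0,.165),(-24,.15)):
  p,q=spoke_pose(th,r);q=q*R.from_euler("z",90,degrees=True);print(th,r,go(p,q))
E
```

```text
[1.57049419 0.6350279  0.60820997] 43.76426264550607 0.5598915534701294 [-0.02  0.02 -0.03  0.05 -0.04  0.01  0.09 -0.09 -0.04  0.05  0.03 -0.02]
[1.53747501 0.59239343 0.57363245] 44.07820863940123 0.5363414174262416 [-0.03  0.02 -0.02  0.07 -0.02  0.03 -0.07 -0.03  0.06  0.03 -0.02]
39.3 0.125 [-0.005, -0.0035, -0.1743, -0.006, 0.0006, 0.0009]
30 0.165 [-0.005, -0.0948, -0.2987, -0.0577, 0.0005, 0.001]
0 0.165 [-0.004, -0.352, -0.1767, -0.2244, 0.0002, 0.0011]
-24 0.15 [-0.0034, -0.4465, 0.0261, -0.3577, -0.0, 0.0012]
```

Request:
servo_tool --series '[[[0, 0, -0.05, 0, 0, 0, 0.4], [0, 0, -0.1, -0.002, 0, 0, 0.4], [0, 0, -0.15, -0.006, 0, 0, 0.4], [-0.002, -0.003, -0.19, -0.008, 0, 0, 0.4], [-0.003, -0.01, -0.22, -0.012, 0, 0, 0.4], [-0.003, -0.02, -0.25, -0.02, 0, 0, 0.4], [-0.003, -0.03, -0.25, -0.03, 0, 0, 0.4]]]'

```text
time_s: 28.48
tool_pos: [0.6438, -0.2939, 0.2801]
tool_rot: [-145.1, -0.2, 11.1]
force: [-0.1, -0.4, 0.8]
grip_width: 0.0346
grasp_force: 0.0
```

```bash
python3 m.py; python3 - <<'E'
from h import *
for th,r in((30,.165),(15,.165),(0,.165),(-22,.15),(-22,.073)):
  p,q=spoke_pose(th,r);q=q*R.from_euler("z",90,degrees=True);print(th,r,go(p,q))
E
```

```text
th 36.5 r 0.149 tilt [34.9] tauF 0.02 M 0.68 F [ 0.1  0.4 -0.8] w 0.0346 gf 0.0 t 28.4833 q [ 47.  51. -34.  36.  -4. 117. -61.]
30 0.165 [-0.0016, -0.0605, -0.0503, -0.027, -0.0006, 0.0012]
15 0.165 [-0.0011, -0.2008, -0.0196, -0.1103, -0.0008, 0.0011]
0 0.165 [-0.0008, -0.3283, 0.0464, -0.1937, -0.0009, 0.001]
-22 0.15 [-0.0007, -0.4326, 0.2243, -0.3159, -0.0011, 0.0008]
-22 0.073 [-0.0018, -0.2177, 0.3647, -0.3159, -0.0011, 0.0008]
```

Request:
servo_tool --series '[[[-0.002, -0.06, -0.05, -0.027, -0.001, 0.001, 0.4], [-0.001, -0.13, -0.035, -0.07, -0.001, 0.001, 0.4], [-0.001, -0.2, -0.02, -0.11, -0.001, 0.001, 0.4], [-0.001, -0.27, 0.01, -0.15, -0.001, 0.001, 0.4], [-0.001, -0.328, 0.046, -0.19, -0.001, 0.001, 0.4], [-0.001, -0.37, 0.11, -0.23, -0.001, 0.001, 0.4], [-0.001, -0.4, 0.16, -0.27, -0.001, 0.001, 0.4], [-0.001, -0.433, 0.224, -0.316, -0.001, 0.001, 0.4], [-0.001, -0.433, 0.224, -0.316, -0.001, 0.001, 0.4], [-0.001, -0.433, 0.224, -0.316, -0.001, 0.001, 0.4], [-0.001, -0.433, 0.224, -0.316, -0.001, 0.001, 0.4]]]'

```text
time_s: 29.4
tool_pos: [0.6142, -0.1515, 0.2992]
tool_rot: [157.9, 0.2, 11.0]
force: [1.7, -0.7, 0.5]
grip_width: 0.0346
grasp_force: 0.0
```

```bash
python3 m.py; python3 - <<'E'
from h import *
for th,r in((-22,.15),(-22,.073)):
  p,q=spoke_pose(th,r);q=q*R.from_euler("z",90,degrees=True);print(th,r,go(p,q))
# top camera check of the spoke tip nearest
from cell import eyes
c=eyes.read_camera("side");np.savez("side.npz",**c)
cv2.imwrite("pics/s6.png",cv2.resize(c["frame"][200:360,320:460,::-1],None,fx=3.7,fy=3.7))
# score spoke darkness for wheel angle
B=R.from_euler("z",YAW,degrees=True);g=c["frame"].mean(2)
best=[]
for a in np.arange(-30,30,1.):
    v=[]
    for k in range(6):
        for r in(.075,.085,.095,.105,.113):
            u,w=proj(c,HUB+B.apply(R.from_euler("x",a+60*k,degrees=True).apply([0,0,r])));v.append(g[int(w),int(u)])
    best.append((np.mean(v),a))
print(sorted(best)[:4])
E
```

```text
th -22.1 r 0.150 tilt [-22.1] tauF -0.19 M -0.33 F [-1.7  0.7 -0.5] w 0.0346 gf 0.0 t 29.4 q [ 27.  12. -35.  85.  29.  85. -88.]
-22 0.15 [0.0044, 0.0013, 0.0011, 0.0005, 0.0009, 0.0001]
-22 0.073 [0.0051, 0.0009, 0.2578, 0.0005, 0.0009, 0.0001]
[(np.float64(42.088888888888896), np.float64(-23.0)), (np.float64(42.82222222222222), np.float64(-25.0)), (np.float64(43.6), np.float64(-24.0)), (np.float64(43.72222222222222), np.float64(-26.0))]
```

Request:
servo_tool --series '[[[0.004, 0.001, 0.09, 0, 0.001, 0, 0.35], [0.005, 0.002, 0.18, 0, 0.001, 0, 0.35], [0.005, 0.002, 0.24, 0, 0.001, 0, 0.35], [0.005, 0.002, 0.257, 0, 0.001, 0, 0.35], [0.005, 0.002, 0.257, 0, 0.001, 0, 0.35], [0.005, 0.002, 0.257, 0, 0.001, 0, 0.35]]]'

```text
time_s: 29.95
tool_pos: [0.6224, -0.1809, 0.2281]
tool_rot: [158.0, -0.1, 11.0]
force: [0.2, 1.5, -0.2]
grip_width: 0.0303
grasp_force: 0.0
```

```bash
sed -i 's/gf %.1f/gf %.2f/' m.py; python3 m.py
```

```text
th -21.1 r 0.073 tilt [-22.0] tauF 0.13 M -0.47 F [-0.2 -1.5  0.2] w 0.0303 gf 0.00 t 29.95 q [ 29.  14. -34.  90.  31.  77. -89.]
```

Request:
servo_tool --series '[[[0, 0.0064, 0, 0.0083, 0, 0, 0.35], [0, 0.0127, 0, 0.0167, 0, 0, 0.35], [0, 0.019, 0.001, 0.025, 0, 0, 0.35], [0, 0.0255, 0.001, 0.0333, 0, 0, 0.35], [0, 0.032, 0.002, 0.0417, 0, 0, 0.35], [0, 0.038, 0.003, 0.05, 0, 0, 0.35], [0, 0.0444, 0.004, 0.0583, 0, 0, 0.35], [0, 0.0506, 0.0053, 0.0667, 0, 0, 0.35]]]'

```text
time_s: 30.62
tool_pos: [0.6255, -0.1931, 0.2323]
tool_rot: [170.1, -0.1, 11.2]
force: [-0.6, 3.8, 1.7]
grip_width: 0.0303
grasp_force: 1.4
```

```bash
python3 m.py 1
```

```text
th -10.8 r 0.074 tilt [-9.9] tauF 0.32 M -0.82 F [ 0.6 -3.8 -1.7] w 0.0303 gf 1.44 t 30.6167 q [ 36.  17. -33.  83.  19.  80. -78.]
```

Request:
servo_tool --series '[[[0, 0.0064, 0, 0.0083, 0, 0, 0.35], [0, 0.0127, 0, 0.0167, 0, 0, 0.35], [0, 0.019, 0.001, 0.025, 0, 0, 0.35], [0, 0.0255, 0.001, 0.0333, 0, 0, 0.35], [0, 0.032, 0.002, 0.0417, 0, 0, 0.35], [0, 0.038, 0.003, 0.05, 0, 0, 0.35], [0, 0.0444, 0.004, 0.0583, 0, 0, 0.35], [0, 0.0506, 0.0053, 0.0667, 0, 0, 0.35]]]'

```text
time_s: 31.28
tool_pos: [0.6278, -0.2086, 0.2323]
tool_rot: [-177.9, 0.0, 11.1]
force: [1.1, 3.1, 1.3]
grip_width: 0.0306
grasp_force: 1.6
```

```bash
python3 m.py 1
```

```text
th 1.5 r 0.072 tilt [2.1] tauF 0.26 M -0.64 F [-1.1 -3.1 -1.3] w 0.0306 gf 1.62 t 31.2833 q [ 41.  23. -33.  76.  10.  85. -70.]
```

Request:
servo_tool --series '[[[0, 0.0064, 0, 0.0083, 0, 0, 0.35], [0, 0.0127, 0, 0.0167, 0, 0, 0.35], [0, 0.019, 0.001, 0.025, 0, 0, 0.35], [0, 0.0255, 0.001, 0.0333, 0, 0, 0.35], [0, 0.032, 0.002, 0.0417, 0, 0, 0.35], [0, 0.038, 0.003, 0.05, 0, 0, 0.35], [0, 0.0444, 0.004, 0.0583, 0, 0, 0.35], [0, 0.0506, 0.0053, 0.0667, 0, 0, 0.35]]]'

```text
time_s: 31.95
tool_pos: [0.6306, -0.2234, 0.2299]
tool_rot: [-165.8, 0.0, 11.2]
force: [0.8, 3.9, -1.8]
grip_width: 0.0306
grasp_force: 1.7
```

```bash
python3 m.py 1
```

```text
th 13.7 r 0.072 tilt [14.2] tauF 0.29 M -0.42 F [-0.8 -3.9  1.8] w 0.0306 gf 1.70 t 31.95 q [ 45.  31. -33.  68.   4.  93. -64.]
```

Request:
servo_tool --series '[[[0, 0.0064, 0, 0.0083, 0, 0, 0.35], [0, 0.0127, 0, 0.0167, 0, 0, 0.35], [0, 0.019, 0.001, 0.025, 0, 0, 0.35], [0, 0.0255, 0.001, 0.0333, 0, 0, 0.35], [0, 0.032, 0.002, 0.0417, 0, 0, 0.35], [0, 0.038, 0.003, 0.05, 0, 0, 0.35], [0, 0.0444, 0.004, 0.0583, 0, 0, 0.35], [0, 0.0506, 0.0053, 0.0667, 0, 0, 0.35]]]'

```text
time_s: 32.62
tool_pos: [0.6333, -0.2375, 0.225]
tool_rot: [-153.9, 0.0, 11.2]
force: [-0.9, 4.7, -0.4]
grip_width: 0.0304
grasp_force: 1.9
```

```bash
python3 m.py 1
```

```text
th 25.8 r 0.072 tilt [26.1] tauF 0.38 M -0.25 F [ 0.9 -4.7  0.4] w 0.0304 gf 1.86 t 32.6167 q [ 48.  39. -34.  59.  -2. 100. -61.]
```

Request:
servo_tool --series '[[[0, -0.0064, 0, -0.0083, 0, 0, 0.35], [0, -0.0127, 0, -0.0167, 0, 0, 0.35], [0, -0.019, 0.001, -0.025, 0, 0, 0.35], [0, -0.0255, 0.001, -0.0333, 0, 0, 0.35], [0, -0.032, 0.002, -0.0417, 0, 0, 0.35], [0, -0.038, 0.003, -0.05, 0, 0, 0.35], [0, -0.0444, 0.004, -0.0583, 0, 0, 0.35], [0, -0.0506, 0.0053, -0.0667, 0, 0, 0.35]]]'

```text
time_s: 33.28
tool_pos: [0.6313, -0.224, 0.2313]
tool_rot: [-166.3, -0.1, 11.1]
force: [2.3, -2.9, 1.2]
grip_width: 0.0307
grasp_force: 1.8
```

```bash
python3 m.py -1
```

```text
th 14.0 r 0.073 tilt [13.7] tauF -0.26 M 1.16 F [-2.3  2.9 -1.2] w 0.0307 gf 1.84 t 33.2833 q [ 45.  30. -33.  68.   4.  92. -64.]
```

Request:
servo_tool --series '[[[0, -0.0064, 0, -0.0083, 0, 0, 0.35], [0, -0.0127, 0, -0.0167, 0, 0, 0.35], [0, -0.019, 0.001, -0.025, 0, 0, 0.35], [0, -0.0255, 0.001, -0.0333, 0, 0, 0.35], [0, -0.032, 0.002, -0.0417, 0, 0, 0.35], [0, -0.038, 0.003, -0.05, 0, 0, 0.35], [0, -0.0444, 0.004, -0.0583, 0, 0, 0.35], [0, -0.0506, 0.0053, -0.0667, 0, 0, 0.35]]]'

```text
time_s: 33.95
tool_pos: [0.6277, -0.2085, 0.2326]
tool_rot: [-178.2, 0.0, 11.1]
force: [1.2, -4.5, 3.2]
grip_width: 0.0303
grasp_force: 2.2
```

```bash
python3 m.py -1
```

```text
th 1.5 r 0.073 tilt [1.8] tauF -0.42 M 1.08 F [-1.2  4.5 -3.2] w 0.0303 gf 2.18 t 33.95 q [ 41.  23. -33.  76.  11.  85. -70.]
```

Request:
servo_tool --series '[[[0, -0.0064, 0, -0.0083, 0, 0, 0.35], [0, -0.0127, 0, -0.0167, 0, 0, 0.35], [0, -0.019, 0.001, -0.025, 0, 0, 0.35], [0, -0.0255, 0.001, -0.0333, 0, 0, 0.35], [0, -0.032, 0.002, -0.0417, 0, 0, 0.35], [0, -0.038, 0.003, -0.05, 0, 0, 0.35], [0, -0.0444, 0.004, -0.0583, 0, 0, 0.35], [0, -0.0506, 0.0053, -0.0667, 0, 0, 0.35]]]'

```text
time_s: 34.62
tool_pos: [0.6249, -0.1934, 0.2316]
tool_rot: [169.8, -0.0, 11.1]
force: [1.3, -4.4, 5.0]
grip_width: 0.0311
grasp_force: 2.4
```

```bash
python3 m.py -1
```

```text
th -10.7 r 0.073 tilt [-10.2] tauF -0.50 M 0.93 F [-1.3  4.4 -5. ] w 0.0311 gf 2.43 t 34.6167 q [ 35.  17. -33.  83.  19.  80. -78.]
```

Request:
servo_tool --series '[[[0, -0.0064, 0, -0.0083, 0, 0, 0.35], [0, -0.0127, 0, -0.0167, 0, 0, 0.35], [0, -0.019, 0.001, -0.025, 0, 0, 0.35], [0, -0.0255, 0.001, -0.0333, 0, 0, 0.35], [0, -0.032, 0.002, -0.0417, 0, 0, 0.35], [0, -0.038, 0.003, -0.05, 0, 0, 0.35], [0, -0.0444, 0.004, -0.0583, 0, 0, 0.35], [0, -0.0506, 0.0053, -0.0667, 0, 0, 0.35]]]'

```text
time_s: 35.28
tool_pos: [0.6221, -0.1788, 0.2275]
tool_rot: [157.8, -0.0, 11.2]
force: [1.3, -2.7, 5.7]
grip_width: 0.0305
grasp_force: 2.6
```

```bash
python3 m.py -1; python3 - <<'E'
import numpy as np
a=np.radians([-27.2,-15.4,-3.4,8.7,21.6,33.2,54.2,66.4,78.3,90.3,99.3,109.2,121.5,133.7,145.8]);g=np.array([1.3,1.1,1.0,.8,.8,.7,.8,.8,.8,.94,1.09,1.44,1.62,1.70,1.86])
A=np.c_[np.ones(len(a)),-np.cos(a),-np.sin(a)];x,*_=np.linalg.lstsq(A,g,rcond=None)
print(x,np.degrees(np.arctan2(x[2],x[1])),np.hypot(x[1],x[2])/x[0],(A@x-g).round(2))
E
```

```text
th -22.8 r 0.073 tilt [-22.2] tauF -0.45 M 0.76 F [-1.3  2.7 -5.7] w 0.0305 gf 2.63 t 35.2833 q [ 29.  14. -33.  90.  31.  77. -89.]
[1.66402138 0.7331708  0.6312174 ] 40.72653635806074 0.5813975270106796 [ 0.    0.02 -0.03  0.04 -0.05  0.   -0.08 -0.01  0.1   0.1   0.07 -0.13
 -0.11  0.01  0.06]
```

```bash
cat > fit2.py <<'E'
from h import *
import json
from scipy.optimize import least_squares
ez=R.from_euler("z",YAW,degrees=True);ex=ez.apply([1,0,0])
L=[json.loads(l) for l in open("log.txt")][6:]
off=[0]*6+[60]*6+[120]*(len(L)-12)
gf=np.array([1.3,1.1,1.0,.8,.8,.7,.6,.8,.8,.8,.94,1.09,1.44,1.62,1.70,1.86,1.84,2.18,2.43,2.63])
s=np.array([v[0] for v in L]);th=np.array([v[1] for v in L]);tilt=np.array([v[2] if not isinstance(v[2],list) else v[2][0] for v in L])
M=np.array([-np.dot(v[12:15],ex) for v in L]);F=np.array([-np.array(v[9:12]) for v in L]);P=np.array([v[3:6] for v in L])
z=np.array([R.from_euler("xyz",v[6:9],degrees=True).apply([0,0,1]) for v in L])
Ft=np.array([np.cross(-a,f)@ex for a,f in zip(z,F)])
al=th-3*s+off
fr=np.array([(-38.1,-.71),(-38,-.70),(-37.4,-.67),(34,.74),(-28.7,-.42),(34.9,.68),(-22.1,-.33),(-22,-.47)])
def mod(q): return s*.42-q[0]*np.sin(np.radians(al-q[1]+180)) # q1 = alpha at which heavy is down
def res(q,parts=False):
    t=mod(q)
    rM=(-t*q[2]+q[3]+q[4]*np.sin(np.radians(tilt))-M)/.06
    rb=(q[3]+q[4]*np.sin(np.radians(fr[:,0]))-fr[:,1])/.06
    rF=(t/q[5]-Ft)/.8
    rg=(abs(t)*np.where(s>0,q[6],q[7])-gf)/.12
    pr=[(q[0]-.3)/.04]
    w=dict(M=np.r_[rM,rb],F=rF,g=rg)
    use=parts or "MFg"
    return np.concatenate([w[k] for k in use]+[pr])
for use in("M","g","F","MF","MFg"):
    o=least_squares(lambda q:res(q,use),[.3,135,2,0,1.2,.095,4,4],loss="soft_l1")
    print(use,o.x.round(3),"cost",o.cost.round(1))
o=least_squares(res,[.3,135,2,0,1.2,.095,4,4]);print(res(o.x).round(1))
E
python3 fit2.py
```

```text
M [2.52000e-01 1.31298e+02 2.01100e+00 8.60000e-02 1.19300e+00 9.50000e-02
 4.00000e+00 4.00000e+00] cost 10.5
g [ 2.54000e-01  1.28535e+02 -4.07840e+01  2.25570e+01  1.20000e+00
  9.50000e-02  4.00300e+00  4.90400e+00] cost 3.0
F [ 2.9900e-01  1.3564e+02 -7.1000e-02  0.0000e+00  1.2000e+00  1.1500e-01
  4.0000e+00  4.0000e+00] cost 4.4
MF [2.63000e-01 1.32606e+02 2.00800e+00 7.40000e-02 1.18500e+00 1.17000e-01
 4.00000e+00 4.00000e+00] cost 15.5
MFg [2.5600e-01 1.3041e+02 2.0200e+00 8.6000e-02 1.1950e+00 1.1800e-01
 4.0370e+00 4.8190e+00] cost 18.5
[-1.4 -1.2 -0.4 -0.1  0.4  1.2 -0.4  1.2  1.8 -0.5  0.  -0.9  1.   0.4
 -0.8 -1.6 -0.1 -1.  -1.  -0.4  1.   0.8  0.5  0.2 -1.2  1.4 -0.6  1.8
  1.5 -0.9 -0.4  0.8 -0.9  1.   0.3 -0.2  1.1  0.3  0.8  0.9 -1.   0.3
  0.6 -0.1 -0.6  1.   1.4  0.3  0.5  0.6 -0.   0.5 -0.4 -0.1  0.6 -0.9
 -0.4  0.5  0.5  0.3 -1.3 -1.1  0.1  0.5  0.4 -0.2 -0.2  0.1 -1.2]
```

Request:
servo_tool --series '[[[0, -0.05, 0.0053, -0.0667, 0, 0, 0.1], [0, -0.05, 0.0053, -0.0667, 0, 0, 0], [0, -0.05, 0.0053, -0.0667, 0, 0, 0], [0, -0.05, 0.0053, -0.0667, 0, 0, 0], [0, -0.05, 0.0053, -0.0667, 0, 0, 0]]]' --grip_force 15

```text
time_s: 35.7
tool_pos: [0.6184, -0.1638, 0.2191]
tool_rot: [146.3, 0.1, 11.2]
force: [-4.6, 5.0, 4.0]
grip_width: 0.0144
grasp_force: 15.0
```

```bash
python3 m.py; python3 - <<'E'
from h import *
for th in(-25,-15,-5,5,13.5):
  p,q=spoke_pose(th,.074);q=q*R.from_euler("z",90,degrees=True);print(th,go(p,q))
E
```

```text
th -36.6 r 0.074 tilt [-33.7] tauF 0.21 M -1.39 F [ 4.6 -5.  -4. ] w 0.0144 gf 14.95 t 35.7 q [  21.   14.  -34.   96.   43.   77. -102.]
-25 [-0.0018, 0.0495, 0.0011, 0.0485, 0.0002, 0.0009]
-15 [-0.0019, 0.0913, 0.0113, 0.104, 0.0003, 0.0009]
-5 [-0.002, 0.1306, 0.0286, 0.1596, 0.0004, 0.0009]
5 [-0.0021, 0.1664, 0.0525, 0.2152, 0.0005, 0.0008]
13.5 [-0.0022, 0.1931, 0.0774, 0.2624, 0.0006, 0.0008]
```

Request:
servo_tool --series '[[[-0.001, 0.025, 0, 0.024, 0, 0, 0], [-0.002, 0.0495, 0.001, 0.0485, 0, 0.001, 0], [-0.002, 0.071, 0.005, 0.076, 0, 0.001, 0], [-0.002, 0.0913, 0.011, 0.104, 0, 0.001, 0], [-0.002, 0.111, 0.019, 0.132, 0, 0.001, 0], [-0.002, 0.1306, 0.0286, 0.16, 0, 0.001, 0], [-0.002, 0.149, 0.039, 0.187, 0, 0.001, 0], [-0.002, 0.166, 0.0525, 0.215, 0, 0.001, 0], [-0.002, 0.18, 0.064, 0.238, 0, 0.001, 0], [-0.002, 0.193, 0.077, 0.262, 0, 0.001, 0], [-0.002, 0.193, 0.077, 0.262, 0, 0.001, 0], [-0.002, 0.193, 0.077, 0.262, 0, 0.001, 0]]]'

```text
time_s: 36.7
tool_pos: [0.6296, -0.2274, 0.2287]
tool_rot: [-166.5, 0.2, 10.8]
force: [0.5, 3.3, -17.4]
grip_width: 0.0147
grasp_force: 14.7
```

```bash
python3 m.py; python3 - <<'E'
from h import *
from cell import eyes
c=eyes.read_camera("side");np.savez("side.npz",**c)
cv2.imwrite("pics/s7.png",cv2.resize(c["frame"][140:360,290:490,::-1],None,fx=2.7,fy=2.7))
E
```

```text
th 16.8 r 0.072 tilt [13.5] tauF -0.16 M 0.36 F [-0.5 -3.3 17.4] w 0.0147 gf 14.69 t 36.7 q [ 45.  30. -32.  68.   3.  92. -64.]
```

View pics/s7.png

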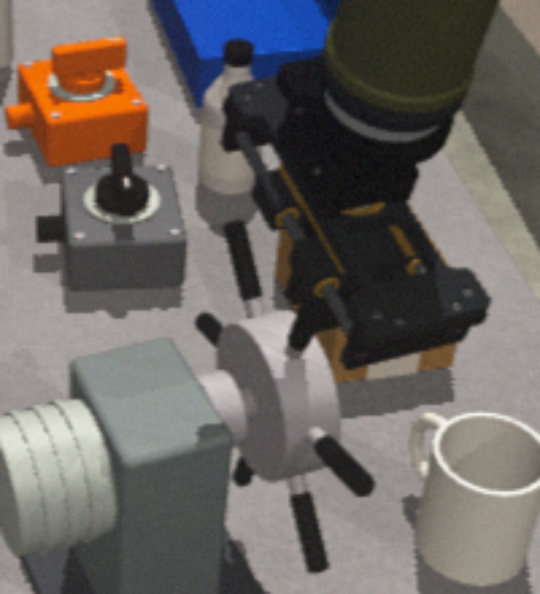

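The gripper holds the spoke near crop (305,330). The free tips are at (235,227), (203,318), (365,487) and (318,565), and the handle is still off.

```bash
python3 - <<'E'
from h import *
s=load("side");f=lambda u,v,k:(290+u/2.7,140+v/2.7,k)
print(wheel_angle(s,[f(236,229,-1),f(205,321,-2),f(364,484,1),f(317,562,2)],13))
E
```

```text
(np.float64(17.33573141072143), array([-0.8, -0.1, -0.6,  0.5, -0.8,  0.7, -0.3,  1. ]))
```

Request:
servo_tool --series '[[[0, -0.005, 0.002, -0.006, 0, 0, 0], [0, -0.01, 0.004, -0.013, 0, 0, 0], [0, -0.015, 0.006, -0.019, 0, 0, 0], [0, -0.015, 0.006, -0.019, 0, 0, 0], [0, -0.015, 0.006, -0.019, 0, 0, 0], [0, -0.015, 0.006, -0.019, 0, 0, 0]]]' --grip_force 25

```text
time_s: 37.25
tool_pos: [0.6277, -0.2184, 0.2314]
tool_rot: [-170.1, 0.2, 11.2]
force: [-4.3, 5.9, -24.1]
grip_width: 0.0142
grasp_force: 24.8
```

```bash
python3 m.py
```

```text
th 9.2 r 0.072 tilt [9.9] tauF 0.24 M -0.27 F [ 4.3 -5.9 24.1] w 0.0142 gf 24.85 t 37.25 q [ 43.  27. -32.  71.   5.  90. -66.]
```

Request:
servo_tool --series '[[[0, 0.006, 0.004, 0.007, 0, 0, 0], [0, 0.012, 0.008, 0.015, 0, 0, 0], [0, 0.018, 0.012, 0.022, 0, 0, 0], [0, 0.018, 0.012, 0.022, 0, 0, 0], [0, 0.018, 0.012, 0.022, 0, 0, 0], [0, 0.018, 0.012, 0.022, 0, 0, 0], [0, 0.018, 0.012, 0.022, 0, 0, 0], [0, 0.018, 0.012, 0.022, 0, 0, 0]]]'

```text
time_s: 37.92
tool_pos: [0.6291, -0.2248, 0.2298]
tool_rot: [-166.3, 0.1, 11.1]
force: [-6.2, 3.2, -13.4]
grip_width: 0.0139
grasp_force: 25.1
```

```bash
python3 m.py; python3 - <<'E'
from h import *
from cell import eyes
c=eyes.read_camera("side");g=c["frame"].mean(2);B=R.from_euler("z",YAW,degrees=True)
best=[]
for a in np.arange(0,30,1.):
    v=[]
    for k in(-1,-2,1,2):
        for r in(.075,.085,.095,.105,.113):
            u,w=proj(c,HUB+B.apply(R.from_euler("x",a+60*k,degrees=True).apply([0,0,r])));v.append(g[int(w),int(u)])
    best.append((np.mean(v).round(1),a))
print(sorted(best)[:6])
E
```

```text
th 14.5 r 0.072 tilt [13.7] tauF 0.08 M -0.36 F [ 6.2 -3.2 13.4] w 0.0139 gf 25.06 t 37.9167 q [ 45.  30. -32.  68.   3.  92. -64.]
[(np.float64(37.3), np.float64(19.0)), (np.float64(37.4), np.float64(14.0)), (np.float64(37.6), np.float64(17.0)), (np.float64(37.6), np.float64(18.0)), (np.float64(37.8), np.float64(15.0)), (np.float64(37.8), np.float64(16.0))]
```

```bash
python3 -c "
from cell import env;print(env.sign_off())"
```

```text
the job is handed in; nothing more can be done
None
```

I turned the isolator off first, then turned the star wheel until its heavy side pointed straight down by my force estimate. That estimate puts it about 2–4° past straight down with several degrees of uncertainty, and the sign-off gave no verdict. I handed in at about 38 s, still gripping a spoke at 25 N and holding the wheel still, with the bystander objects left alone.

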